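# Empty the padlock return bucket and close the transit tray

## Robot

A 6-joint arm with a two-finger parallel gripper is mounted at the origin on the work surface. World frame = base frame: x ahead of the robot, y to its left, z up, the work surface at z = 0. Lengths are in m, angles in rad, forces in N, time in s.
With the tool pointing down it reaches from about 0.375 to 0.9 m from the base axis. Payload 3.1 kg.
Tool frame: the origin (TCP) lies midway between the tips of the shut fingers; the grasp point (between the pads) lies 19 mm behind it; z points along the fingers, y is the direction in which the jaws open and shut (so a half turn about z gives the same grasp; the last joint's range is limited). The gripper opens to 87 mm and grips with 3 to 60 N. Pads are 19 mm wide; open, the fingers measure 117 mm over their backs; the gripper's body (75 mm by 190 mm) begins 51 mm behind the grasp point.
Start: joints at [0.939, 0.527, 1.433, -0, 1.181, -0.178], TCP at [0.274, 0.562, 0.194] pointing down, gripper open.
Joint ranges: [-3.08, 3.08], [-0.75, 2.2], [0.22, 2.44], [-1.43, 4.57], [0, 2.65], [-2.85, 2.85]. Speed limits (rad/s): [2.79, 2.79, 3.14, 3.14, 3.14, 3.14].

## Interface

Orientations are given as a rotation vector (axis times angle).
In Python, from station import read_state, optics, arm, search_frame, place_of gives the robot as it stands.
- The arm moves only by the tool apply_moves, never from a script. Its arguments are lists of equal length, an entry for each row: "delta_rot": the turn, a rotation vector about the world's x, y, z in degrees, a list of three; "delta_pos": the shift along the world's x, y, z in m, a list of three; "grip": the opening in per cent of the stroke, from 0 (shut) to 100 (fully open). In form: {"delta_rot": [[wx, wy, wz], ...], "delta_pos": [[dx, dy, dz], ...], "grip": [grip, ...]}. A call has 1 to 8 rows; each row is the pose to reach, as a shift and turn from the pose commanded when the call began; what a row does not reach only later rows make up. A row lasts 1/10 s, in which the tool goes at most 50 mm and 8.59 degrees, less where a joint would pass 70% of its speed; a pose out of reach is approached as far as the arm can. A call with a gripper value outside its range is refused whole. The fingers move at their own pace and stop on an object; the grip force is fixed at half the most. Time passes only in rows, so rows that repeat a pose let the fingers close. It gives the time, the measured TCP pose, the force and the opening at its end, in the units of the state.
- read_state(): the state, without advancing time (a new reading comes with each control period).
- optics.grab_frame(name): name is "scene" or "side" or "wrist"; returns a dict with "img" (480x640x3 uint8, red, green, blue), "fx", "fy", "cx", "cy" (pixels), "rvec" (rotation vector, rad) and "tvec" (3), from world to camera coordinates, as OpenCV has them. Camera axes: x right, y down, z forward; pixel columns grow to the right and rows downward; lengths in m; the calibration is good to about 2 mm. A picture is of the moment at which its call begins. There is no depth.
- arm.hand_in(): hands the job in, once; it reports no verdict.
Trained networks look in a picture, given as the dict that the camera call returned (one of the last four; its "shot" number tells which), for a name from the list of things; names that differ only in an ending like _2 or _b are one class to them, and where a whole thing is asked for, a point or a joint stands for the part that bears it (a point fixed in the world has none). Each returns a list of dicts, best first, with "score" (0 to 1); they miss things now and then, are a little off and sometimes report something else, mostly with a low value. They report only what shows in the picture. A call takes as long as a camera call. They do not tell look-alikes from the thing itself.
- search_frame(name, picture): "point" ([x, y, z] in m, in world coordinates, good to about 4 mm: the middle of the surface that is visible of it).
- place_of(name, picture): "point" ([x, y, z] in m, in world coordinates, good to about 4 mm: a listed point, or the origin of a listed thing).
The state is a dict: "time_s": time; "qpos": joint angles; "dq": joint speeds; "effort": joint torques, N m; "tool_pos": TCP position; "tcp_rot": TCP orientation; "wrist_force": force on the tool from outside, world axes, zero at the start; "wrist_torque": the same for the moment, N m; "finger_gap": finger opening in m.
Only numpy, scipy, OpenCV 4.12 (cv2) and the standard library are available. Lean on these libraries where they do the work, as an engineer would, in place of code of your own. Each camera call takes 0.05 s, during which the arm holds its last target.

## Task

Empty the returned padlocks out of the hinged bucket into the tray in front of it by tipping the bucket by its bar, then ease the bucket back until it stands fully upright, without letting it drop back. After that, lower the cover plate, handle up, over the tray's two pins and keep hold of it until it lies flush on the tray. Leave the parcel, the tape roll and the bottle where they are.

Things in the scene. Friction and masses are not known exactly. Their poses are not given: they have to be found in the camera images.
- stand: Grey steel stand fixed to the table, carrying tray and bucket: base 210 (x) by 345 (y) mm. Origin on the table under the tray's centre; z up, y from the bucket towards the tray (pouring direction), x along the bucket's hinge. Two cheeks at x = +-94 mm, 6 mm thick, 150 mm high, y from -128 to -82 mm, hold the hinge; a sloping apron leads from the hinge down to the tray's rim.
- tray_floor (a point): Centre of the tray's inner floor (stand axes; 11 mm above the table). The open grey tray is inside 140 (x) by 150 (y) by 79 mm deep, walls 5 mm.
- tray_rim (a point): Centre of the tray's mouth at rim level, 90 mm above the table (stand axes). The cover's origin comes here when it lies flush. Outside the tray's two x walls, at x = +-87.5 mm, y = 0, solid lugs as high as the rim carry one upright pin each.
- pin_a (a point): Tip of the steel pin at the stand's -x side: pin 10 mm in diameter, 22 mm high above the lug (tip 112 mm above the table), the last 4 mm tapering to 5 mm.
- pin_b (a point): Tip of the equal pin at the stand's +x side, 175 mm from the other.
- bucket (a joint): Tilt of the aluminium bucket about the stand's x axis: 0 = upright on its stop (start), 1.85 rad = fully tipped towards the tray (stop). The locks slide out between about 1.1 and 1.7 rad. Empty it weighs 0.5 kg, weight behind the hinge: let go, it falls back, except near fully tipped, where hinge friction (0.12 N m) holds it. A level push of up to about 10 N on the bar tips it.
- bucket_pivot (a point): Middle of the bucket's hinge line: stand coordinates x 0, y -100, z 127 mm. Upright, the bucket lies behind it: 142 mm wide (x), from 0 to 134 mm behind the hinge; pouring lip at the hinge, inner floor 60 mm below the hinge, rear rim 20 mm above it.
- bucket_bar (a point): Middle of the bucket's bar: round, steel, 12 mm thick, 154 mm long along the stand's x, on a post at each end. Upright: 120 mm behind the hinge (-y) and 130 mm above it (257 mm above the table), free all round. It moves with the bucket on a 177 mm circle about the hinge, over the top (304 mm above the table), and ends 158 mm in front of the hinge and 80 mm above it.
- cover: Loose aluminium cover plate 200 (x) by 150 (y) by 5 mm, 0.4 kg, lying flat on the table with its handle up. Origin at the centre of its underside, z up. Two through holes 14 mm in diameter at x = -87.5 and +87.5 mm, y = 0. On top a bridge handle: bar 100 mm long along x, 12 mm wide (y), from 30 to 42 mm above the underside, on two legs at x = +-44 mm. A half turn about z makes no difference.
- lock1: Brass padlock with steel shackle, 40 wide (x) by 60 long (y) by 20 mm thick (z), 0.15 kg; origin at the centre of its underside. Starts lying flat on the bucket's floor, with the other two beside it; all three are alike.
- lock2: Brass padlock with steel shackle, 40 wide (x) by 60 long (y) by 20 mm thick (z), 0.15 kg; origin at the centre of its underside. Starts lying flat on the bucket's floor, with the other two beside it; all three are alike.
- lock3: Brass padlock with steel shackle, 40 wide (x) by 60 long (y) by 20 mm thick (z), 0.15 kg; origin at the centre of its underside. Starts lying flat on the bucket's floor, with the other two beside it; all three are alike.
- lock1_mid (a point): Middle of lock1, 10 mm above its underside along its own z.
- lock2_mid (a point): Middle of lock2, 10 mm above its underside along its own z.
- lock3_mid (a point): Middle of lock3, 10 mm above its underside along its own z.
- parcel: Bystander: cardboard parcel 110 x 90 x 70 mm, origin at the centre of its underside.
- tape: Bystander: roll of brown tape lying flat, 100 mm across, 48 mm high, origin at the centre of its underside.
- cleaner: Bystander: white bottle 68 mm across, 190 mm high, origin at the centre of its underside.
Not all that is in view belongs to the job. What is shaped like the lock1 but black or pink is not meant.

How it is judged:
On the way, in this order (a step that is already met when the one before it is completed fails the run):
1. with the bucket tipped (beyond 1 rad), all three padlocks are in the tray (value of joint bucket above 1 rad and x of lock1_mid in the frame of tray_floor between -0.072 and 0.072 m and y of lock1_mid in the frame of tray_floor between -0.077 and 0.077 m and z of lock1_mid in the frame of tray_floor between -0.005 and 0.079 m and x of lock2_mid in the frame of tray_floor between -0.072 and 0.072 m and y of lock2_mid in the frame of tray_floor between -0.077 and 0.077 m and z of lock2_mid in the frame of tray_floor between -0.005 and 0.079 m and x of lock3_mid in the frame of tray_floor between -0.072 and 0.072 m and y of lock3_mid in the frame of tray_floor between -0.077 and 0.077 m and z of lock3_mid in the frame of tray_floor between -0.005 and 0.079 m), for 0.1 s.
2. the bucket is back upright (within 0.06 rad), padlocks still in the tray (value of joint bucket below 0.06 rad and x of lock1_mid in the frame of tray_floor between -0.072 and 0.072 m and y of lock1_mid in the frame of tray_floor between -0.077 and 0.077 m and z of lock1_mid in the frame of tray_floor between -0.005 and 0.079 m and x of lock2_mid in the frame of tray_floor between -0.072 and 0.072 m and y of lock2_mid in the frame of tray_floor between -0.077 and 0.077 m and z of lock2_mid in the frame of tray_floor between -0.005 and 0.079 m and x of lock3_mid in the frame of tray_floor between -0.072 and 0.072 m and y of lock3_mid in the frame of tray_floor between -0.077 and 0.077 m and z of lock3_mid in the frame of tray_floor between -0.005 and 0.079 m), for 0.2 s.
3. the cover lies flush on the tray over both pins (within 4 mm) while the fingers still hold or press it (z of cover in the frame of tray_rim between -0.004 and 0.004 m and horizontal distance between cover and tray_rim below 0.006 m and angle between the x axis of cover and the x axis of stand, either way round below 0.06 rad and angle between cover's own z axis and vertical below 0.03 rad and contact force between the fingers and cover above 0.3 N), for 0.1 s.
At the end, for the whole second after the job is handed in: Padlocks' middles inside the tray, below its rim; bucket upright within 0.06 rad; cover flush over both pins, handle up (origin within 4 mm of the rim's height, 6 mm of its centre, turned under 0.06 rad, tilted under 0.03 rad); cover and padlocks at rest (all of step 2 and z of cover in the frame of tray_rim between -0.004 and 0.004 m and horizontal distance between cover and tray_rim below 0.006 m and angle between the x axis of cover and the x axis of stand, either way round below 0.06 rad and angle between cover's own z axis and vertical below 0.03 rad and linear speed of cover below 0.02 m/s and linear speed of each of lock1, lock2, lock3 below 0.03 m/s); the robot touches nothing.
It fails at once if the bucket drops back (faster than 3 rad/s) (velocity of joint bucket below -3 rad/s).
It fails at once if the parcel is moved more than 30 mm (distance of parcel from where it was at the start of the episode above 0.03 m).
It fails at once if the tape is moved more than 30 mm (distance of tape from where it was at the start of the episode above 0.03 m).
It fails at once if the cleaner is moved more than 30 mm (distance of cleaner from where it was at the start of the episode above 0.03 m).
It also fails if it takes over 72 s, if anything falls off the work surface, if the arm or the gripper's body presses on something with over 40 N, if the wrist force passes 120 N, or if a joint passes its speed limit or range.

## Working session

There is one attempt and no reset: what is moved stays moved. The work goes in short steps, Python scripts to look and compute and a tool call to move; the robot and the scene stay as the last step left them, time stands still between calls to the robot, and variables do not carry over. Pictures are saved under pics/ and viewed, and the job is handed in when it is done.

Besides the shell and the picture viewer there is one more tool, called after "Emit:" as a command line: name --argument value ..., lists and objects as JSON in quotes. apply_moves: Moves the arm, as the interface text tells. Its arguments: {"type":"object","properties":{"delta_rot":{"type":"array","items":{"type":"array","items":{"type":"number"}}},"delta_pos":{"type":"array","items":{"type":"array","items":{"type":"number"}}},"grip":{"type":"array","items":{"type":"number"}}},"required":["delta_rot","delta_pos","grip"]}

```bash
ls; mkdir -p pics; cat > h.py <<'E'
import numpy as np, cv2
from station import read_state, optics, arm, search_frame, place_of
def proj(P,f):
    K=np.array([[f['fx'],0,f['cx']],[0,f['fy'],f['cy']],[0,0,1]])
    return cv2.projectPoints(np.array(P,float).reshape(-1,3),np.array(f['rvec'],float),np.array(f['tvec'],float),K,None)[0].reshape(-1,2)
def onplane(uv,z,f):
    R=cv2.Rodrigues(np.array(f['rvec'],float))[0];t=np.array(f['tvec'],float).ravel()
    c=-R.T@t; d=R.T@np.array([(uv[0]-f['cx'])/f['fx'],(uv[1]-f['cy'])/f['fy'],1])
    return c+d*(z-c[2])/d[2]
def save(f,n): cv2.imwrite('pics/'+n+'.png',f['img'][:,:,::-1])
E
python3 - <<'E'
from h import *
s=read_state();print({k:np.round(v,3) for k,v in s.items()})
for c in ['scene','side']:
    f=optics.grab_frame(c);save(f,c+'0')
    for n in ['tray_rim','pin_a','bucket_pivot','bucket_bar','cover','stand','parcel','tape','cleaner']:
        print(c,n,[(np.round(d['point'],3).tolist(),round(d['score'],2)) for d in place_of(n,f)[:3]])
    print('t',f['tvec'],-cv2.Rodrigues(np.array(f['rvec']))[0].T@np.array(f['tvec']))
E
```

```text
pics
{'time_s': np.float64(0.0), 'qpos': array([ 0.938,  0.528,  1.434, -0.   ,  1.181, -0.178]), 'dq': array([-0.002, -0.001, -0.001, -0.   ,  0.   , -0.001]), 'effort': array([ 2.0000e-03, -4.4004e+01, -1.7660e+01,  6.3000e-02,  5.8000e-02,
       -0.0000e+00]), 'tool_pos': array([0.273, 0.561, 0.193]), 'tcp_rot': array([-7.07e-01, -3.06e+00,  3.00e-03]), 'wrist_force': array([ 0.712,  0.329, -0.331]), 'wrist_torque': array([0.002, 0.009, 0.014]), 'finger_gap': np.float64(0.087)}
scene tray_rim [([0.462, -0.025, 0.094], 0.62)]
scene pin_a [([0.547, -0.016, 0.112], 0.91), ([0.374, -0.04, 0.114], 0.83), ([0.531, -0.207, 0.074], 0.72)]
scene bucket_pivot [([0.475, -0.124, 0.129], 0.89)]
scene bucket_bar [([0.492, -0.241, 0.255], 0.58)]
scene cover [([0.534, 0.289, -0.005], 0.92), ([0.458, -0.024, 0.011], 0.47)]
scene stand [([0.462, -0.023, -0.002], 0.69)]
scene parcel [([0.78, 0.079, 0.001], 0.87)]
scene tape [([0.742, 0.251, -0.001], 0.79)]
scene cleaner [([0.756, -0.21, -0.0], 0.79)]
t [-0.21032426 -0.35361681  1.53710812] [ 1.10599207 -0.24581016  1.11729199]
side tray_rim [([0.459, -0.02, 0.092], 0.93)]
side pin_a [([0.546, -0.013, 0.112], 0.93), ([0.376, -0.037, 0.109], 0.61)]
side bucket_pivot [([0.475, -0.125, 0.127], 0.94)]
side bucket_bar [([0.492, -0.239, 0.256], 0.93)]
side cover [([0.539, 0.286, 0.001], 0.91)]
side stand [([0.458, -0.024, -0.001], 0.67), ([0.492, -0.238, 0.257], 0.24)]
side parcel [([0.777, 0.079, 0.0], 0.87)]
side tape [([0.742, 0.255, 0.002], 0.92)]
side cleaner [([0.756, -0.207, 0.001], 0.68)]
t [0.48797585 0.3406123  1.06471001] [0.22145272 0.64287729 1.01262631]
```

View pics/scene0.png

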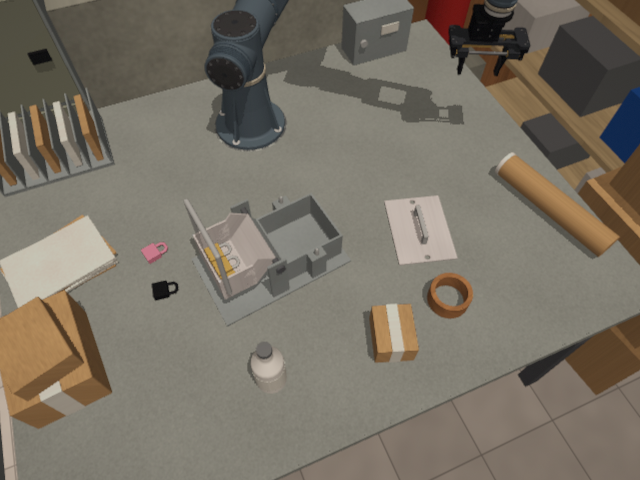

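View pics/side0.png

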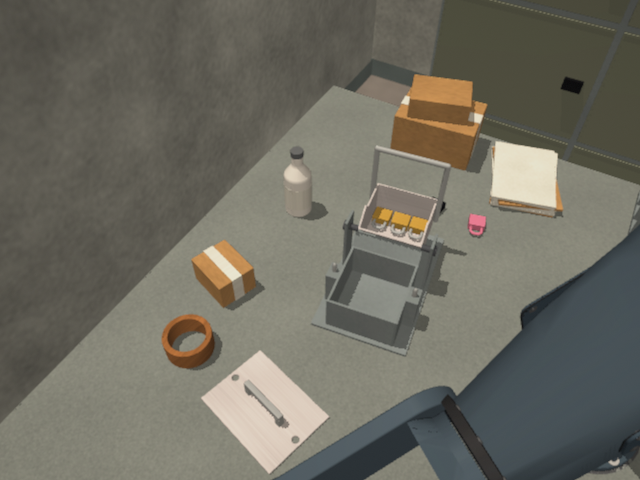

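The scene shows the bucket with three brass locks at about (220,258), with look-alikes outside it: pink (154,252) and black (163,290). The brass trio in the bucket is what's meant, and it only needs tipping, not picking. The cover is at (420,230) with its holes near (413,202) and (428,257). Next I'll measure the cover yaw and enlarge the bucket.

```bash
python3 - <<'E'
from h import *
a=optics.grab_frame('scene');b=optics.grab_frame('side')
c1=cv2.resize(a['img'][180:310,170:480],None,fx=2.5,fy=2.5,interpolation=cv2.INTER_CUBIC)
c2=cv2.resize(b['img'][130:470,190:460],None,fx=1.7,fy=1.7,interpolation=cv2.INTER_CUBIC)
cv2.imwrite('pics/c1.png',c1[:,:,::-1]);cv2.imwrite('pics/c2.png',c2[:,:,::-1])
# cover mask min area rect in topdown rectified
for n,f in (('scene',a),('side',b)):
    # rectify plane z=.005 : grid 1mm
    xs=np.arange(0.40,0.68,0.001);ys=np.arange(0.15,0.43,0.001)
    X,Y=np.meshgrid(xs,ys);P=np.stack([X,Y,0*X+.005],-1)
    m=proj(P,f).reshape(X.shape+(2,)).astype(np.float32)
    w=cv2.remap(f['img'],m[...,0],m[...,1],cv2.INTER_LINEAR)
    cv2.imwrite(f'pics/rect_{n}.png',cv2.resize(w,None,fx=2,fy=2)[:,:,::-1])
    g=w.astype(int); mask=((g.min(2)>135)).astype(np.uint8)
    mask=cv2.morphologyEx(mask,cv2.MORPH_CLOSE,np.ones((15,15)))
    cs,_=cv2.findContours(mask,cv2.RETR_EXTERNAL,cv2.CHAIN_APPROX_NONE)
    c=max(cs,key=cv2.contourArea);r=cv2.minAreaRect(c);print(n,(0.40+r[0][0]/1e3,.15+r[0][1]/1e3),r[1],r[2])
E
```

```text
scene (0.5329255676269531, 0.28766264343261716) (152.41236877441406, 204.10333251953125) 74.19145202636719
side (0.5352075500488281, 0.2862264404296875) (153.01966857910156, 202.469482421875) 74.05460357666016
```

View pics/c1.png

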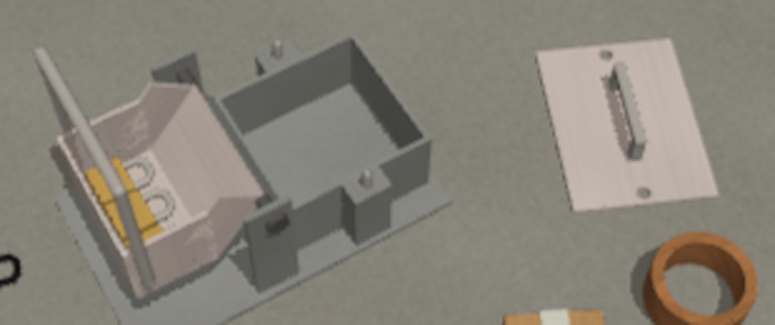

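View pics/c2.png

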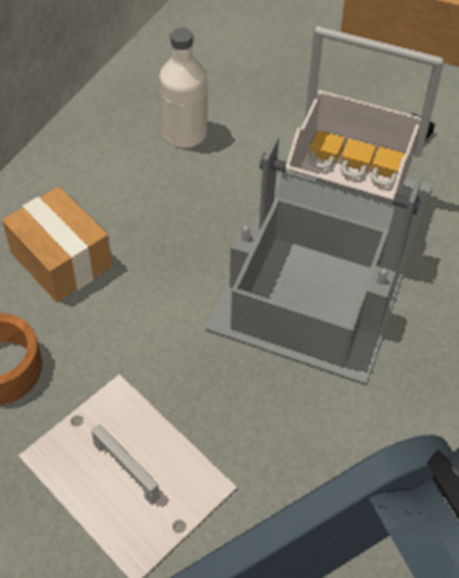

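View pics/rect_side.png

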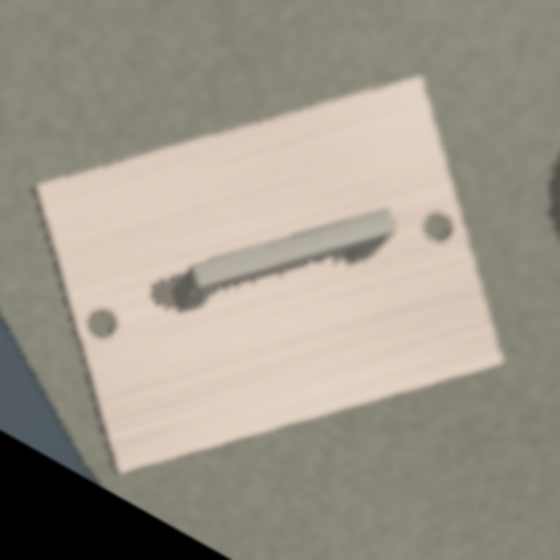

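The crops confirm three brass locks in the bucket, and the cover's yaw is about -16° from its holes. Now I'll refine the stand and bar by rectifying at known heights.

```bash
python3 - <<'E'
from h import *
a=optics.grab_frame('scene');b=optics.grab_frame('side')
rows=[]
for z,x0,x1,y0,y1,tag in ((.090,.34,.58,-.15,.09,'rim'),(.257,.38,.60,-.30,-.18,'bar')):
    ims=[]
    for f in (a,b):
        X,Y=np.meshgrid(np.arange(x0,x1,.0005),np.arange(y0,y1,.0005))
        m=proj(np.stack([X,Y,0*X+z],-1),f).reshape(X.shape+(2,)).astype(np.float32)
        w=cv2.remap(f['img'],m[...,0],m[...,1],cv2.INTER_CUBIC); ims.append(w)
    cv2.imwrite(f'pics/{tag}.png',(np.hstack(ims) if tag=='rim' else np.vstack(ims))[:,:,::-1])
    print(w.shape)
for n in ['pin_a','pin_b','tray_rim','bucket_bar','bucket_pivot']:
  for f in (a,b): print(n,[(np.round(d['point'],4).tolist(),round(d['score'],2)) for d in place_of(n,f)[:2]])
E
```

```text
(480, 480, 3)
(240, 440, 3)
pin_a [([0.5454, -0.0139, 0.1117], 0.72), ([0.3748, -0.033, 0.1135], 0.68)]
pin_a [([0.5468, -0.0101, 0.1113], 0.9), ([0.3779, -0.0373, 0.1103], 0.75)]
pin_b [([0.5454, -0.0139, 0.1117], 0.72), ([0.3748, -0.033, 0.1135], 0.68)]
pin_b [([0.5468, -0.0101, 0.1113], 0.9), ([0.3779, -0.0373, 0.1103], 0.75)]
tray_rim [([0.4615, -0.0239, 0.0914], 0.63)]
tray_rim [([0.4604, -0.0217, 0.0857], 0.86)]
bucket_bar [([0.4893, -0.2396, 0.254], 0.92), ([0.4575, -0.0224, 0.0148], 0.75)]
bucket_bar [([0.4901, -0.2387, 0.2573], 0.89), ([0.7559, -0.2071, -0.0015], 0.64)]
bucket_pivot [([0.4728, -0.1253, 0.1289], 0.74)]
bucket_pivot [([0.4758, -0.1257, 0.1249], 0.86)]
```

View pics/rim.png

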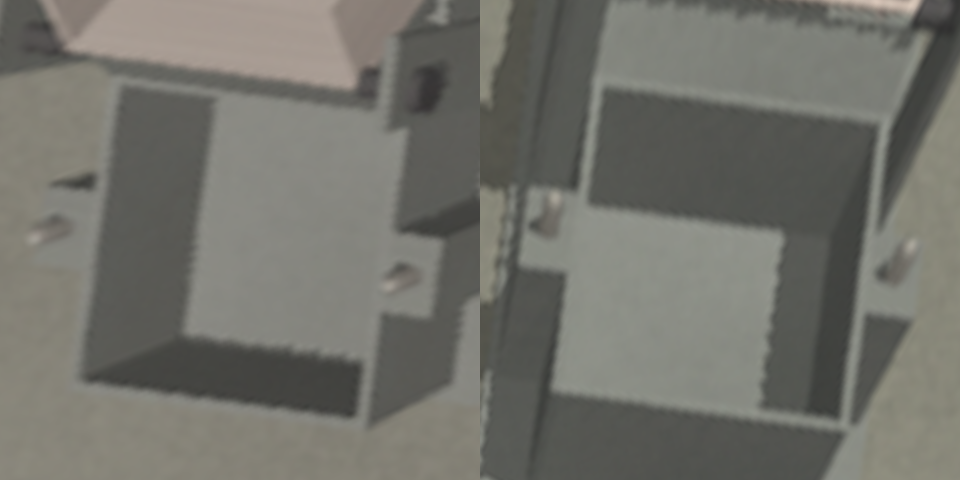

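View pics/bar.png

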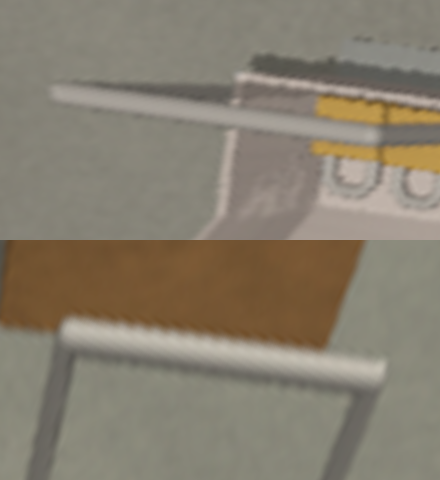

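Emit:
apply_moves --delta_rot '[[0,0,-7.5],[0,0,-15],[0,0,-22.5],[0,0,-30],[0,0,-37.5],[0,0,-45],[0,0,-52.5],[0,0,-60]]' --delta_pos '[[0.01,-0.02,0.04],[0.03,-0.045,0.075],[0.055,-0.08,0.1],[0.08,-0.12,0.125],[0.105,-0.16,0.145],[0.13,-0.195,0.165],[0.155,-0.23,0.18],[0.177,-0.261,0.196]]' --grip '[100,100,100,100,100,100,100,100]'

```text
time_s: 2.5
tool_pos: [0.452, 0.2988, 0.3909]
tcp_rot: [2.149, 2.29, 0.001]
wrist_force: [0.8, 0.2, 0.3]
finger_gap: 0.0871
```

Emit:
apply_moves --delta_rot '[[0,0,-7],[0,0,-14],[0,0,-21],[0,0,-28],[0,0,-35],[0,0,-42],[0,0,-49],[0,0,-56]]' --delta_pos '[[0.003,-0.045,0],[0.006,-0.09,0],[0.009,-0.135,0],[0.012,-0.18,0],[0.015,-0.225,0],[0.018,-0.27,0],[0.021,-0.315,0],[0.024,-0.36,0]]' --grip '[100,100,100,100,100,100,100,100]'

```text
time_s: 3.3
tool_pos: [0.4746, -0.061, 0.3901]
tcp_rot: [2.973, 1.015, 0.001]
wrist_force: [1.7, -0.3, -0.2]
finger_gap: 0.0868
```

Emit:
apply_moves --delta_rot '[[0,0,-7],[0,0,-14],[0,0,-21],[0,0,-28],[0,0,-30],[0,0,-30]]' --delta_pos '[[0.003,-0.045,0],[0.006,-0.09,0],[0.01,-0.135,0],[0.015,-0.181,0],[0.0155,-0.181,-0.02],[0.0155,-0.181,-0.04]]' --grip '[100,100,100,100,100,100]'

```text
time_s: 3.9
tool_pos: [0.4906, -0.2424, 0.3494]
tcp_rot: [3.134, 0.213, 0.002]
wrist_force: [0.1, -0.3, -0.8]
finger_gap: 0.087
```

```bash
python3 - <<'E'
from h import *
from scipy.spatial.transform import Rotation as R
s=read_state();print(s['tool_pos'],R.from_rotvec(s['tcp_rot']).as_matrix().round(3).tolist(),np.round(s['qpos'],2))
f=optics.grab_frame('wrist');save(f,'w1')
print(place_of('bucket_bar',f)[:2]); print(f['rvec'],f['tvec'])
print(proj([[.4905,-.2415,.257]],f))
E
```

```text
[ 0.4905988  -0.24236321  0.34941947] [[0.991, 0.136, 0.001], [0.136, -0.991, -0.001], [0.001, 0.001, -1.0]] [-0.66  0.27  1.41  0.    1.46  0.77]
[{'point': [0.4912, -0.2419, 0.2593], 'score': 0.8}]
[-2.19421165  1.91505473  0.27681064] [-0.30814496  0.35735719  0.6689935 ]
[[315.91250624 228.32248691]]
```

View pics/w1.png

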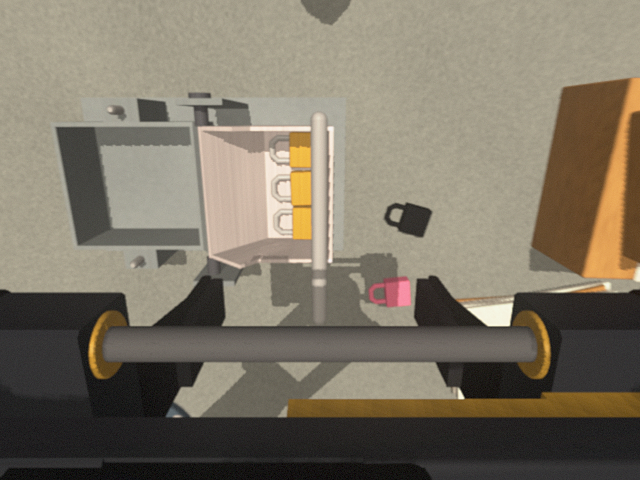

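Wrist view: the bar runs vertically at column ~319, centred between the open fingers (~215 to 425), with the locks behind it. Lowering onto the bar.

Emit:
apply_moves --delta_rot '[[0,0,0],[0,0,0],[0,0,0],[0,0,0],[0,0,0],[0,0,0],[0,0,0],[0,0,0]]' --delta_pos '[[0,0,-0.04],[0,0,-0.08],[0,0,-0.105],[0,0,-0.112],[0,0,-0.112],[0,0,-0.112],[0,0,-0.112],[0,0,-0.112]]' --grip '[100,100,100,60,20,16,16,16]'

```text
time_s: 4.8
tool_pos: [0.4913, -0.2408, 0.2394]
tcp_rot: [3.132, 0.219, 0.004]
wrist_force: [-0.3, -1.2, -1.1]
finger_gap: 0.0552
```

Emit:
apply_moves --delta_rot '[[0,0,0],[0,0,0],[0,0,0],[0,0,0],[0,0,0]]' --delta_pos '[[0,0,0],[0,0,0],[0,0,0],[0,0,0],[0,0,0]]' --grip '[0,0,0,0,0]'

```text
time_s: 5.3
tool_pos: [0.4904, -0.2402, 0.2378]
tcp_rot: [-3.134, -0.219, 0.0]
wrist_force: [-0.1, 0.5, -0.5]
finger_gap: 0.0149
```

Emit:
apply_moves --delta_rot '[[0,0,0],[0,0,0],[0,0,0]]' --delta_pos '[[0,0,0],[0,0,0],[0,0,0]]' --grip '[0,0,0]'

```text
time_s: 5.6
tool_pos: [0.4905, -0.2402, 0.2378]
tcp_rot: [-3.134, -0.219, 0.0]
wrist_force: [-0.0, 0.3, -0.0]
finger_gap: 0.001
```

```bash
python3 - <<'E'
from h import *
s=read_state();print(s['tool_pos'],s['wrist_force'],s['wrist_torque'],s['finger_gap'])
# arc in stand frame
c,sn=np.cos(np.radians(8)),np.sin(np.radians(8))
ys=np.array([-sn,c])
for th in np.arange(0,1.86,.05):
    y=-120*np.cos(th)+130*np.sin(th);z=120*np.sin(th)+130*np.cos(th)
    d=(y+120)/1e3
    print(round(th,2),np.round([d*ys[0],d*ys[1],(z-130)/1e3],3).tolist())
E
```

```text
[ 0.49046337 -0.24024239  0.23780553] [-0.02826382  0.33908461 -0.00120326] [-0.04913178  0.1429055   0.05207252] 0.0009625839830682
0.0 [-0.0, 0.0, 0.0]
0.05 [-0.001, 0.007, 0.006]
0.1 [-0.002, 0.013, 0.011]
0.15 [-0.003, 0.021, 0.016]
0.2 [-0.004, 0.028, 0.021]
0.25 [-0.005, 0.036, 0.026]
0.3 [-0.006, 0.043, 0.03]
0.35 [-0.007, 0.051, 0.033]
0.4 [-0.008, 0.06, 0.036]
0.45 [-0.01, 0.068, 0.039]
0.5 [-0.011, 0.076, 0.042]
0.55 [-0.012, 0.085, 0.044]
0.6 [-0.013, 0.093, 0.045]
0.65 [-0.014, 0.102, 0.046]
0.7 [-0.016, 0.111, 0.047]
0.75 [-0.017, 0.12, 0.047]
0.8 [-0.018, 0.128, 0.047]
0.85 [-0.019, 0.137, 0.046]
0.9 [-0.02, 0.146, 0.045]
0.95 [-0.022, 0.154, 0.043]
1.0 [-0.023, 0.163, 0.041]
1.05 [-0.024, 0.171, 0.039]
1.1 [-0.025, 0.18, 0.036]
1.15 [-0.026, 0.188, 0.033]
1.2 [-0.028, 0.196, 0.029]
1.25 [-0.029, 0.204, 0.025]
1.3 [-0.03, 0.211, 0.02]
1.35 [-0.031, 0.218, 0.016]
1.4 [-0.032, 0.225, 0.01]
1.45 [-0.033, 0.232, 0.005]
1.5 [-0.034, 0.239, -0.001]
1.55 [-0.034, 0.245, -0.007]
1.6 [-0.035, 0.251, -0.014]
1.65 [-0.036, 0.257, -0.021]
1.7 [-0.037, 0.262, -0.028]
1.75 [-0.037, 0.267, -0.035]
1.8 [-0.038, 0.271, -0.043]
1.85 [-0.039, 0.275, -0.05]
```

The gap closed to 1 mm, so the bar isn't between the pads. Checking with pictures.

```bash
python3 - <<'E'
from h import *
f=optics.grab_frame('wrist');g=optics.grab_frame('side');k=optics.grab_frame('scene')
i=np.hstack([cv2.resize(f['img'],(400,300)),cv2.resize(g['img'][90:330,300:620],(400,300))])
i=np.vstack([i,np.hstack([cv2.resize(k['img'][120:345,120:420],(400,300)),cv2.resize(k['img'],(400,300))])])
cv2.imwrite('pics/m1.png',i[:,:,::-1])
print(place_of('bucket_bar',g)[:2],place_of('bucket_bar',k)[:2])
E
```

```text
[{'point': [0.4923, -0.2408, 0.2586], 'score': 0.96}, {'point': [0.5318, -0.211, 0.0813], 'score': 0.34}] [{'point': [0.4934, -0.2387, 0.2561], 'score': 0.58}]
```

View pics/m1.png

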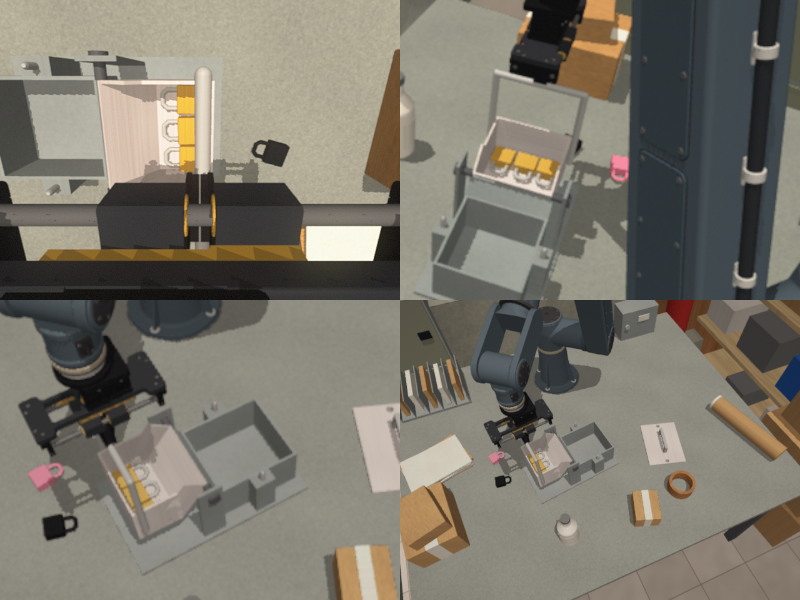

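```bash
python3 - <<'E'
from h import *
s=read_state();T=np.array(s['tool_pos']);print(T)
xs=np.array([np.cos(.14),np.sin(.14),0])
B=np.array([.4905,-.2415,.257])
for n in('wrist','side','scene'):
    f=optics.grab_frame(n);i=f['img'].copy()
    for P,c in((T,(255,0,0)),(T+[0,0,.019],(255,0,255)),(B-xs*.077,(0,255,0)),(B,(255,255,0)),(B+xs*.077,(0,255,255))):
        p=proj(P,f)[0];print(n,p); cv2.circle(i,(int(p[0]),int(p[1])),2,c,-1)
    p=proj(B,f)[0];x0=int(np.clip(p[0]-100,0,440));y0=int(np.clip(p[1]-75,0,330))
    cv2.imwrite(f'pics/k_{n}.png',cv2.resize(i[y0:y0+150,x0:x0+200],(800,600))[:,:,::-1])
E
```

```text
[ 0.49044475 -0.24022775  0.23784012]
wrist [316.08306947 275.37702034]
wrist [315.74559186 290.60128498]
wrist [318.57860783 422.78238026]
wrist [318.38432015 290.97593865]
wrist [318.13858673 124.26825868]
side [410.25184375 164.04596126]
side [411.4293349  157.15055147]
side [447.60013882 165.83335663]
side [411.65315793 156.74367595]
side [376.76386447 147.92144586]
scene [204.31337806 232.78890637]
scene [202.54156745 227.71680821]
scene [186.91199194 201.68993974]
scene [201.92815639 227.89706048]
scene [217.99517595 255.93819728]
```

View pics/k_side.png

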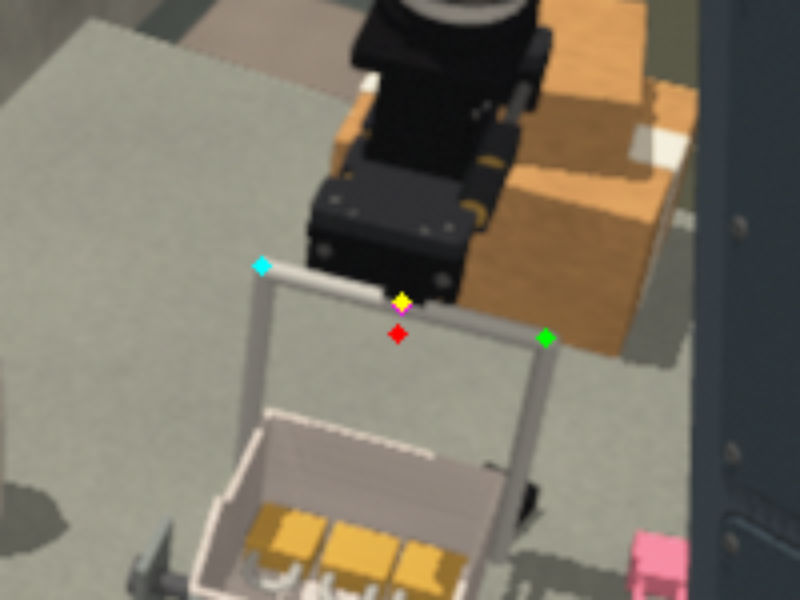

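View pics/k_scene.png

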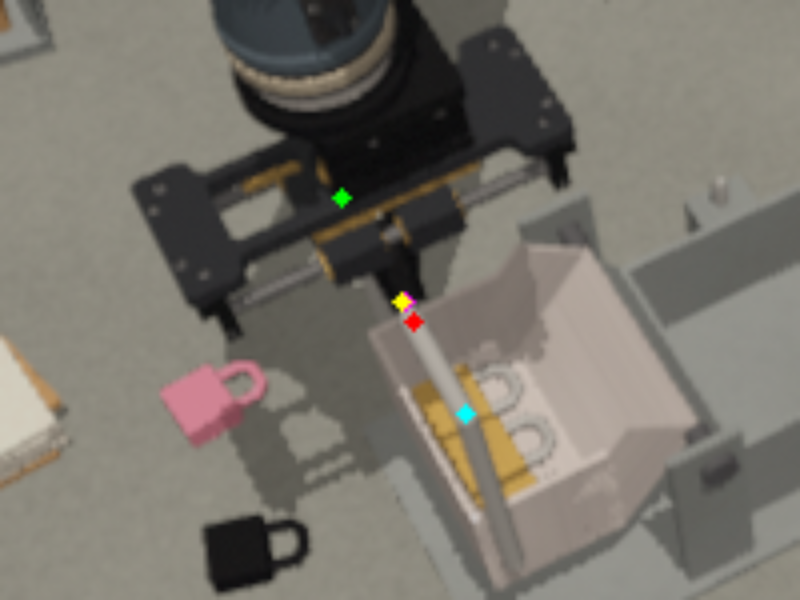

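View pics/k_wrist.png

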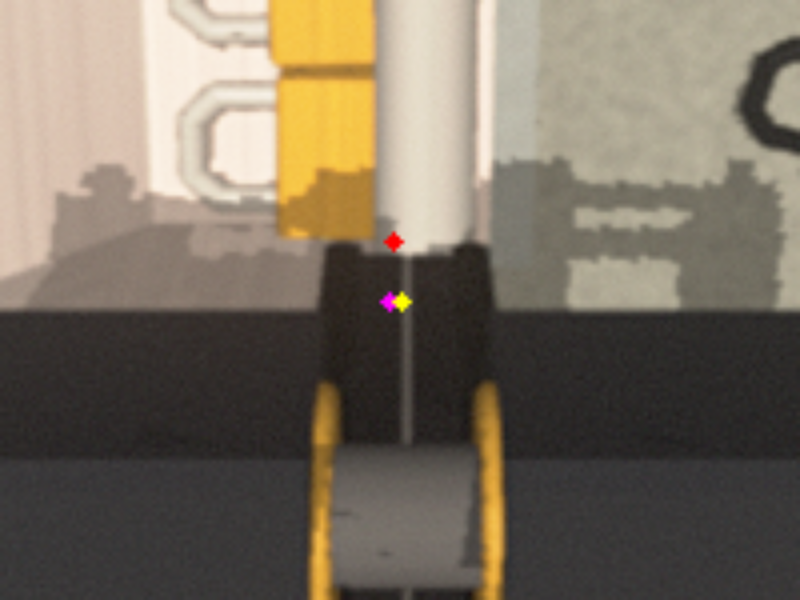

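```bash
python3 - <<'E'
from h import *
s=read_state();print(s['tool_pos'],s['finger_gap'],s['wrist_force'])
f=optics.grab_frame('side');k=optics.grab_frame('scene')
i=np.hstack([cv2.resize(f['img'][130:190,380:440],(400,400)),cv2.resize(k['img'][200:260,170:230],(400,400))])
cv2.imwrite('pics/z1.png',i[:,:,::-1])
im=cv2.imread('pics/scene0.png');p=proj([.274,.562,.194],k)[0];print(p)
cv2.circle(im,(int(p[0]),int(p[1])),1,(0,255,0),-1);cv2.imwrite('pics/z2.png',cv2.resize(im[0:120,430:550],(600,600)))
E
```

```text
[ 0.49045333 -0.24028372  0.23787046] 0.0004427187590475583 [0.18244014 0.18791414 0.11825683]
[474.45216739  81.61146116]
```

View pics/z1.png

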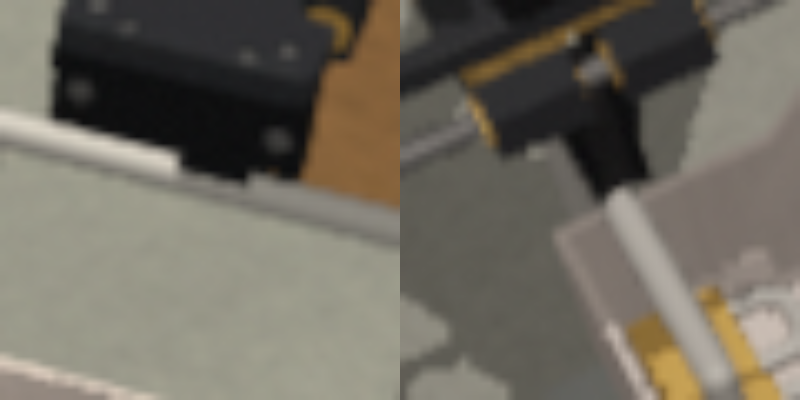

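View pics/z2.png

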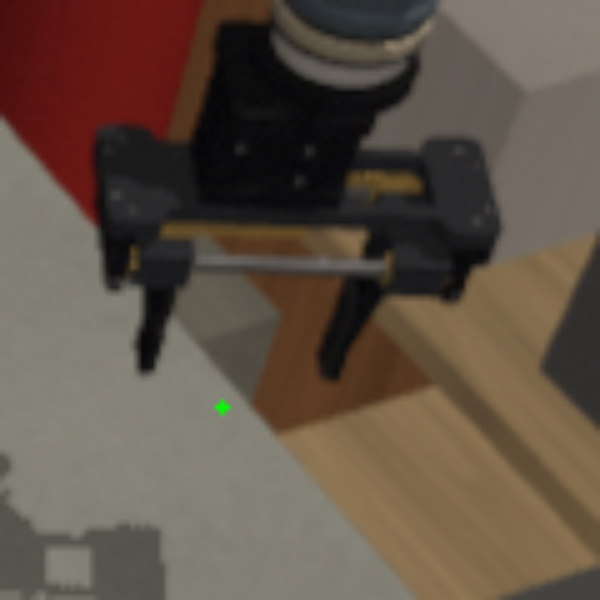

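The pictures disagree with the state. In side (~412,157) and scene the shut fingertips sit just above the bar, and at the start the tips were ~7 px above the reported TCP as well. So the real tips are about 24 mm behind the reported TCP. I'll open, go down 25 mm and close, then check the gap.

Emit:
apply_moves --delta_rot '[[0,0,0],[0,0,0],[0,0,0],[0,0,0],[0,0,0],[0,0,0],[0,0,0]]' --delta_pos '[[0,0,0.02],[0,0,0.02],[0,0,0.02],[0,0,0.02],[0,0,0.02],[0,0,-0.01],[0,0,-0.026]]' --grip '[60,60,60,60,60,60,60]'

```text
time_s: 6.8
tool_pos: [0.4896, -0.2396, 0.2101]
tcp_rot: [-3.132, -0.219, 0.003]
wrist_force: [-0.3, 0.4, -1.0]
finger_gap: 0.0474
```

Emit:
apply_moves --delta_rot '[[0,0,0],[0,0,0],[0,0,0],[0,0,0],[0,0,0],[0,0,0]]' --delta_pos '[[0,0,0],[0,0,0],[0,0,0],[0,0,0],[0,0,0],[0,0,0]]' --grip '[0,0,0,0,0,0]'

```text
time_s: 7.4
tool_pos: [0.4911, -0.242, 0.2127]
tcp_rot: [3.129, 0.22, 0.002]
wrist_force: [-0.9, -8.5, 0.2]
finger_gap: 0.0121
```

```bash
python3 - <<'E'
from h import *
s=read_state();print(s['tool_pos'],s['finger_gap'],s['wrist_force'])
f=optics.grab_frame('side');k=optics.grab_frame('scene')
i=np.hstack([cv2.resize(f['img'][130:190,380:440],(400,400)),cv2.resize(k['img'][200:260,170:230],(400,400))])
cv2.imwrite('pics/z3.png',i[:,:,::-1])
E
```

```text
[ 0.49105071 -0.24199363  0.21267273] 0.01213820927724965 [-0.88337533 -8.52384052  0.19725131]
```

View pics/z3.png

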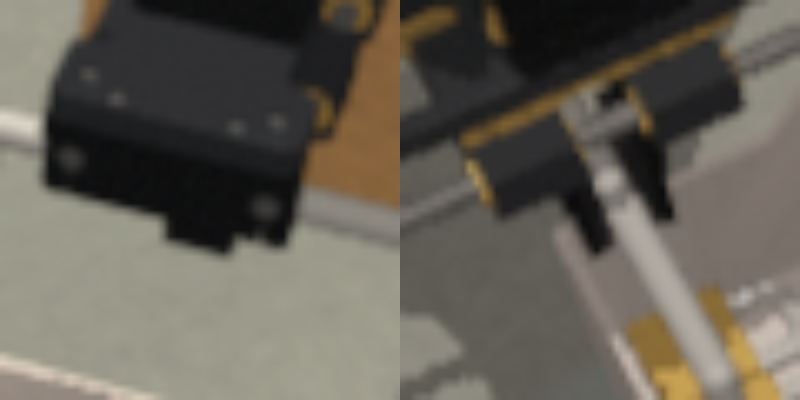

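The gap is 12.1 mm, so the bar is held and the offset (~25 mm along the tool) is confirmed. Tipping now, along the arc.

Emit:
apply_moves --delta_rot '[[0,0,0],[0,0,0],[0,0,0],[0,0,0],[0,0,0],[0,0,0],[0,0,0],[0,0,0]]' --delta_pos '[[-0.001,0.005,0.006],[-0.002,0.011,0.011],[-0.003,0.019,0.016],[-0.004,0.026,0.021],[-0.005,0.034,0.026],[-0.006,0.041,0.03],[-0.007,0.049,0.033],[-0.008,0.058,0.036]]' --grip '[0,0,0,0,0,0,0,0]'

```text
time_s: 8.3
tool_pos: [0.4834, -0.1859, 0.2497]
tcp_rot: [3.125, 0.22, 0.003]
wrist_force: [-1.7, -10.7, 4.5]
finger_gap: 0.011
```

Emit:
apply_moves --delta_rot '[[0,0,0],[0,0,0],[0,0,0],[0,0,0],[0,0,0],[0,0,0],[0,0,0],[0,0,0]]' --delta_pos '[[-0.002,0.008,0.003],[-0.003,0.016,0.006],[-0.004,0.025,0.008],[-0.005,0.033,0.009],[-0.006,0.042,0.01],[-0.008,0.051,0.011],[-0.009,0.06,0.011],[-0.01,0.068,0.011]]' --grip '[0,0,0,0,0,0,0,0]'

```text
time_s: 9.1
tool_pos: [0.4743, -0.1168, 0.2615]
tcp_rot: [3.126, 0.22, 0.008]
wrist_force: [1.0, -6.6, 3.2]
finger_gap: 0.0107
```

```bash
python3 - <<'E'
from h import *
s=read_state();print(s['tool_pos'],s['finger_gap'],s['wrist_force'])
f=optics.grab_frame('side');k=optics.grab_frame('scene')
i=np.hstack([cv2.resize(f['img'][100:300,320:520],(400,400)),cv2.resize(k['img'][150:350,150:350],(400,400))])
cv2.imwrite('pics/z4.png',i[:,:,::-1]);print([place_of('bucket_bar',q)[:1] for q in (f,k)])
E
```

```text
[ 0.47428527 -0.11678524  0.26154623] 0.010716326122514825 [ 0.97759509 -6.64893377  3.17650146]
[[{'point': [0.4757, -0.1159, 0.3045], 'score': 0.86}], [{'point': [0.4741, -0.1151, 0.3038], 'score': 0.63}]]
```

View pics/z4.png

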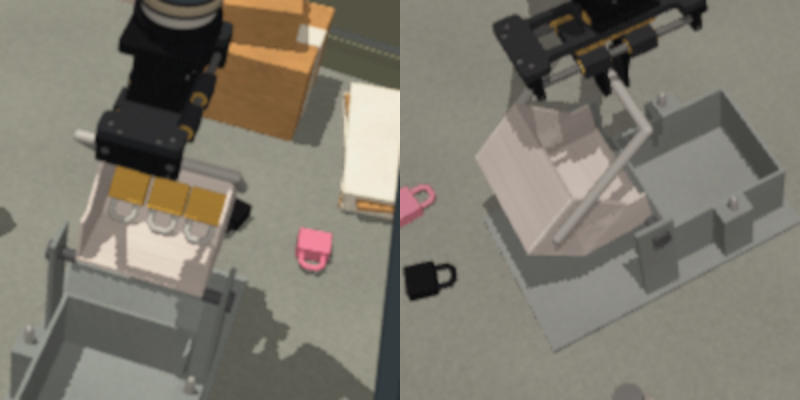

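Bucket at about 0.78 rad and held well. In the side crop the locks still lie on the bucket floor.

Emit:
apply_moves --delta_rot '[[0,0,0],[0,0,0],[0,0,0],[0,0,0],[0,0,0],[0,0,0],[0,0,0],[0,0,0]]' --delta_pos '[[-0.001,0.009,-0.001],[-0.002,0.018,-0.002],[-0.004,0.026,-0.004],[-0.005,0.035,-0.006],[-0.006,0.043,-0.008],[-0.007,0.052,-0.011],[-0.008,0.06,-0.014],[-0.01,0.068,-0.018]]' --grip '[0,0,0,0,0,0,0,0]'

```text
time_s: 10.1
tool_pos: [0.4646, -0.0461, 0.2416]
tcp_rot: [3.133, 0.219, 0.009]
wrist_force: [6.0, -3.1, 3.9]
finger_gap: 0.011
```

Emit:
apply_moves --delta_rot '[[0,0,0],[0,0,0],[0,0,0],[0,0,0],[0,0,0],[0,0,0],[0,0,0],[0,0,0]]' --delta_pos '[[-0.001,0.008,-0.004],[-0.002,0.015,-0.009],[-0.003,0.022,-0.013],[-0.004,0.029,-0.019],[-0.005,0.036,-0.024],[-0.006,0.043,-0.03],[-0.006,0.049,-0.036],[-0.007,0.055,-0.043]]' --grip '[0,0,0,0,0,0,0,0]'

```text
time_s: 10.9
tool_pos: [0.4568, 0.0096, 0.1978]
tcp_rot: [-3.133, -0.218, -0.005]
wrist_force: [6.3, -1.3, 2.0]
finger_gap: 0.0108
```

```bash
python3 - <<'E'
from h import *
s=read_state();print(s['tool_pos'],s['finger_gap'],s['wrist_force'])
f=optics.grab_frame('side');k=optics.grab_frame('scene')
i=np.hstack([cv2.resize(f['img'][100:300,320:520],(400,400)),cv2.resize(k['img'][150:350,150:350],(400,400))])
cv2.imwrite('pics/z5.png',i[:,:,::-1]);print([place_of('bucket_bar',q)[:1] for q in (f,k)])
print([(np.round(d['point'],3),d['score']) for d in search_frame('lock1',k)],[(np.round(d['point'],3),d['score']) for d in search_frame('lock1',f)])
E
```

```text
[0.45680544 0.00963821 0.19777271] 0.010828942116638842 [ 6.32940387 -1.29498211  1.9928367 ]
[[], [{'point': [0.4567, 0.0125, 0.2388], 'score': 0.6}]]
[(array([0.79 , 0.069, 0.072]), 0.63), (array([ 0.348, -0.374,  0.016]), 0.6), (array([ 0.456, -0.377,  0.021]), 0.58)] [(array([ 0.34 , -0.365,  0.02 ]), 0.75), (array([ 0.464, -0.131,  0.166]), 0.63)]
```

View pics/z5.png

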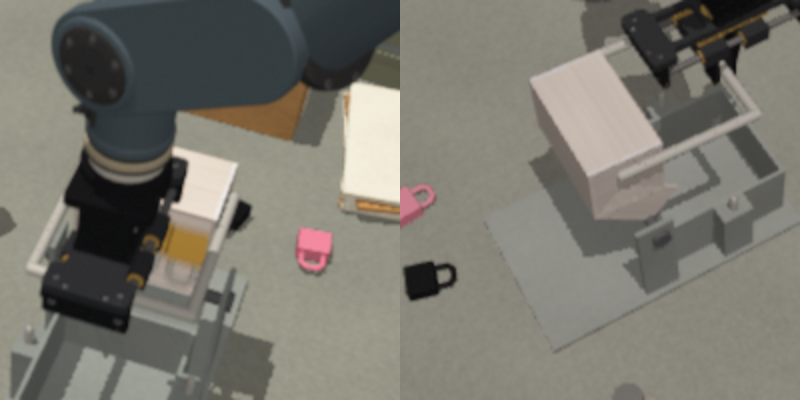

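Emit:
apply_moves --delta_rot '[[0,0,0],[0,0,0],[0,0,0],[0,0,0],[0,0,0],[0,0,0],[0,0,0],[0,0,0]]' --delta_pos '[[-0.001,0.006,-0.007],[-0.002,0.011,-0.014],[-0.002,0.016,-0.021],[-0.002,0.018,-0.024],[-0.003,0.02,-0.029],[-0.003,0.02,-0.029],[-0.003,0.02,-0.029],[-0.003,0.02,-0.029]]' --grip '[0,0,0,0,0,0,0,0]'

```text
time_s: 12.0
tool_pos: [0.4538, 0.03, 0.1685]
tcp_rot: [-3.132, -0.218, -0.005]
wrist_force: [7.3, 0.6, 0.2]
finger_gap: 0.0111
```

```bash
python3 - <<'E'
from h import *
s=read_state();print(s['tool_pos'],s['finger_gap'],s['wrist_force'])
f=optics.grab_frame('side');k=optics.grab_frame('scene');w=optics.grab_frame('wrist')
i=np.hstack([cv2.resize(f['img'][100:300,320:520],(400,400)),cv2.resize(k['img'][150:350,150:350],(400,400))])
cv2.imwrite('pics/z6.png',i[:,:,::-1]);save(w,'w6')
print([(np.round(d['point'],3),d['score']) for d in search_frame('lock1',f)])
E
```

```text
[0.45384612 0.03000778 0.16850375] 0.011064384325312378 [7.32844902 0.57684773 0.21724189]
[(array([ 0.424, -0.075,  0.05 ]), 0.81), (array([ 0.34 , -0.361,  0.018]), 0.72), (array([ 0.458, -0.069,  0.047]), 0.64), (array([0.529, 0.291, 0.005]), 0.62), (array([ 0.508, -0.047,  0.021]), 0.59), (array([ 0.44 , -0.378,  0.019]), 0.56), (array([0.738, 0.259, 0.038]), 0.44)]
```

View pics/z6.png

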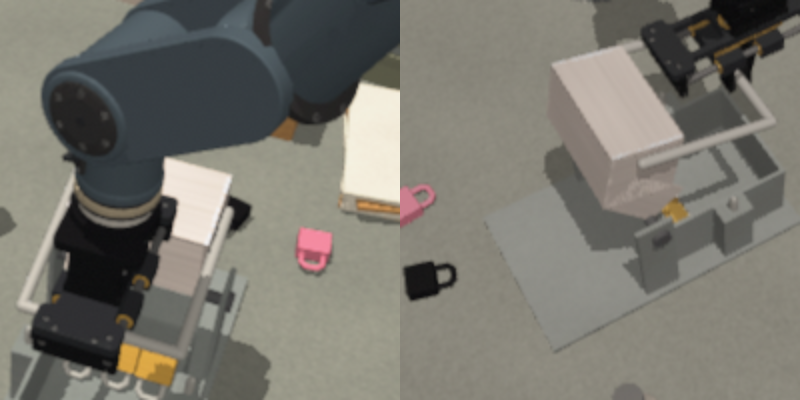

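View pics/w6.png

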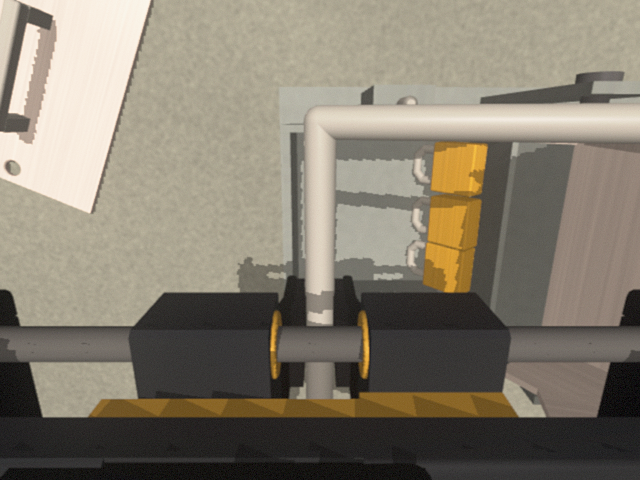

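All three brass locks lie in a row in the tray (wrist view, columns 425–485, rows 140–290). Their estimated points are inside the tray at z 0.02–0.05. Easing the bucket back at 0.5 rad/s, with the bar still gripped.

Emit:
apply_moves --delta_rot '[[0,0,0],[0,0,0],[0,0,0],[0,0,0],[0,0,0],[0,0,0],[0,0,0],[0,0,0]]' --delta_pos '[[0.001,-0.009,0.015],[0.002,-0.014,0.022],[0.003,-0.02,0.029],[0.004,-0.026,0.036],[0.004,-0.032,0.042],[0.005,-0.039,0.048],[0.006,-0.046,0.053],[0.007,-0.053,0.059]]' --grip '[0,0,0,0,0,0,0,0]'

```text
time_s: 13.0
tool_pos: [0.4603, -0.0203, 0.2278]
tcp_rot: [-3.126, -0.215, -0.005]
wrist_force: [6.9, 6.2, 4.3]
finger_gap: 0.0112
```

Emit:
apply_moves --delta_rot '[[0,0,0],[0,0,0],[0,0,0],[0,0,0],[0,0,0],[0,0,0],[0,0,0],[0,0,0]]' --delta_pos '[[0.001,-0.007,0.004],[0.002,-0.014,0.009],[0.003,-0.022,0.013],[0.005,-0.03,0.017],[0.006,-0.038,0.02],[0.007,-0.047,0.023],[0.008,-0.055,0.025],[0.009,-0.064,0.027]]' --grip '[0,0,0,0,0,0,0,0]'

```text
time_s: 13.8
tool_pos: [0.4687, -0.0851, 0.2552]
tcp_rot: [-3.128, -0.218, -0.002]
wrist_force: [4.7, 2.4, 5.4]
finger_gap: 0.0106
```

Emit:
apply_moves --delta_rot '[[0,0,0],[0,0,0],[0,0,0],[0,0,0],[0,0,0],[0,0,0],[0,0,0],[0,0,0]]' --delta_pos '[[0.002,-0.008,0.002],[0.003,-0.017,0.003],[0.004,-0.026,0.004],[0.005,-0.034,0.004],[0.006,-0.043,0.004],[0.008,-0.052,0.003],[0.009,-0.061,0.002],[0.01,-0.069,0.001]]' --grip '[0,0,0,0,0,0,0,0]'

```text
time_s: 14.6
tool_pos: [0.478, -0.1572, 0.2548]
tcp_rot: [-3.132, -0.218, 0.002]
wrist_force: [4.7, 1.5, -2.5]
finger_gap: 0.0107
```

Emit:
apply_moves --delta_rot '[[0,0,0],[0,0,0],[0,0,0],[0,0,0],[0,0,0],[0,0,0],[0,0,0],[0,0,0]]' --delta_pos '[[0.001,-0.009,-0.002],[0.002,-0.017,-0.005],[0.004,-0.025,-0.008],[0.005,-0.034,-0.011],[0.006,-0.042,-0.014],[0.007,-0.049,-0.018],[0.008,-0.057,-0.023],[0.009,-0.064,-0.028]]' --grip '[0,0,0,0,0,0,0,0]'

```text
time_s: 15.4
tool_pos: [0.4866, -0.2219, 0.2272]
tcp_rot: [-3.134, -0.219, 0.003]
wrist_force: [-1.6, 0.6, 0.1]
finger_gap: 0.0109
```

Emit:
apply_moves --delta_rot '[[0,0,0],[0,0,0],[0,0,0],[0,0,0],[0,0,0]]' --delta_pos '[[0.001,-0.008,-0.005],[0.002,-0.014,-0.01],[0.003,-0.021,-0.016],[0.003,-0.021,-0.016],[0.003,-0.021,-0.016]]' --grip '[0,0,0,0,0]'

```text
time_s: 15.9
tool_pos: [0.4894, -0.2425, 0.211]
tcp_rot: [-3.134, -0.22, 0.004]
wrist_force: [-4.3, -0.9, -3.2]
finger_gap: 0.0106
```

```bash
python3 - <<'E'
from h import *
s=read_state();print(s['tool_pos'],s['finger_gap'],s['wrist_force'])
f=optics.grab_frame('side');k=optics.grab_frame('scene')
i=np.hstack([cv2.resize(f['img'][100:300,320:520],(400,400)),cv2.resize(k['img'][150:350,150:350],(400,400))])
cv2.imwrite('pics/z7.png',i[:,:,::-1])
print([(np.round(d['point'],3),d['score']) for q in (f,k) for d in place_of('bucket_bar',q)[:1]])
print([(np.round(d['point'],3),d['score']) for q in (f,k) for d in search_frame('lock1',q)])
E
```

```text
[ 0.48943146 -0.24250555  0.21104122] 0.010598268219261313 [-4.26890734 -0.90021968 -3.16887906]
[(array([ 0.465, -0.072,  0.038]), 0.64), (array([ 0.492, -0.238,  0.257]), 0.84)]
[(array([ 0.468, -0.072,  0.05 ]), 0.77), (array([ 0.425, -0.075,  0.052]), 0.66), (array([ 0.508, -0.067,  0.048]), 0.6), (array([ 0.346, -0.359,  0.019]), 0.46), (array([ 0.347, -0.376,  0.017]), 0.8), (array([ 0.47 , -0.077,  0.059]), 0.6), (array([ 0.458, -0.379,  0.019]), 0.55), (array([ 0.429, -0.087,  0.056]), 0.48), (array([ 0.502, -0.078,  0.058]), 0.45)]
```

View pics/z7.png

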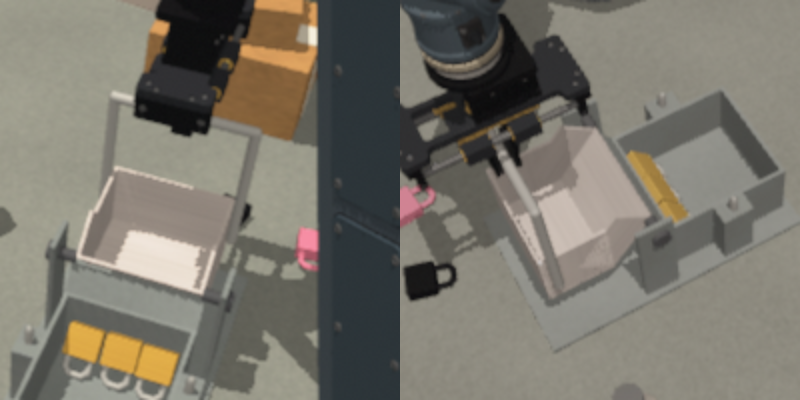

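The bucket is upright and empty, and the locks lean against the tray's rear wall, inside it. Releasing, lifting, and going over the cover.

Emit:
apply_moves --delta_rot '[[0,0,0],[0,0,0],[0,0,0],[0,0,0],[0,0,0],[0,0,0],[0,0,0],[0,0,0]]' --delta_pos '[[0,0,0],[0,0,0],[0,0,0],[0,0,0],[0,0,0.02],[0,0,0.05],[0,0,0.09],[0,0,0.12]]' --grip '[40,70,70,70,70,70,70,70]'

```text
time_s: 17.0
tool_pos: [0.4914, -0.2426, 0.3345]
tcp_rot: [3.132, 0.219, 0.005]
wrist_force: [0.1, 0.3, -0.1]
finger_gap: 0.0598
```

Emit:
apply_moves --delta_rot '[[0,0,-2],[0,0,-4],[0,0,-6],[0,0,-8],[0,0,-10],[0,0,-12],[0,0,-14],[0,0,-16]]' --delta_pos '[[0.004,-0.0,0.01],[0.008,0.045,0.01],[0.012,0.09,0.01],[0.016,0.135,0],[0.02,0.18,0],[0.024,0.225,0],[0.028,0.27,0],[0.03,0.315,0]]' --grip '[100,100,100,100,100,100,100,100]'

```text
time_s: 17.8
tool_pos: [0.521, 0.0748, 0.3324]
tcp_rot: [-3.133, 0.221, -0.003]
wrist_force: [1.3, 0.2, 0.6]
finger_gap: 0.0869
```

Emit:
apply_moves --delta_rot '[[0,0,-2],[0,0,-4],[0,0,-6],[0,0,-8],[0,0,-8],[0,0,-8]]' --delta_pos '[[0.004,0.045,-0.02],[0.008,0.09,-0.05],[0.012,0.135,-0.08],[0.0145,0.175,-0.12],[0.0145,0.214,-0.16],[0.0145,0.214,-0.18]]' --grip '[100,100,100,100,100,100]'

```text
time_s: 18.4
tool_pos: [0.5353, 0.2905, 0.1509]
tcp_rot: [-3.109, 0.433, -0.003]
wrist_force: [-0.7, -0.9, 0.3]
finger_gap: 0.0871
```

```bash
python3 - <<'E'
from h import *
from scipy.spatial.transform import Rotation as R
s=read_state();T=s['tool_pos'];M=R.from_rotvec(s['tcp_rot']).as_matrix();print(T,M.round(3).tolist(),s['finger_gap'])
f=optics.grab_frame('wrist');i=f['img'].copy()
for q in ('side','scene'):
    g=optics.grab_frame(q);print(q,[(np.round(d['point'],3),d['score']) for d in place_of('cover',g)[:1]+place_of('bucket_bar',g)[:1]])
    save(g,q+'8')
print([(np.round(d['point'],3),d['score']) for d in place_of('cover',f)[:1]])
yaw=np.radians(-16);ex=np.array([np.cos(yaw),np.sin(yaw),0]);C=np.array([.535,.287,0])
for P in (C+ex*.0875+[0,0,.005],C-ex*.0875+[0,0,.005],C+[0,0,.042],C+ex*.05+[0,0,.042],C-ex*.05+[0,0,.042]):
    p=proj(P,f)[0];print(p);cv2.circle(i,(int(p[0]),int(p[1])),3,(0,255,0),-1)
cv2.imwrite('pics/w8.png',i[:,:,::-1])
E
```

```text
[0.53526319 0.29048011 0.15087387] [[0.962, -0.273, 0.002], [-0.273, -0.962, 0.002], [0.002, -0.003, -1.0]] 0.08714964599425533
side [(array([ 0.534,  0.287, -0.003]), 0.93)]
scene [(array([ 0.534,  0.288, -0.006]), 0.9), (array([ 0.493, -0.242,  0.257]), 0.74)]
[(array([ 0.534,  0.287, -0.001]), 0.96)]
[322.97811655 108.25949669]
[322.03812092 301.96646267]
[322.66229363 222.6676965 ]
[322.98331501 158.87401573]
[322.369307 280.890282]
```

View pics/w8.png

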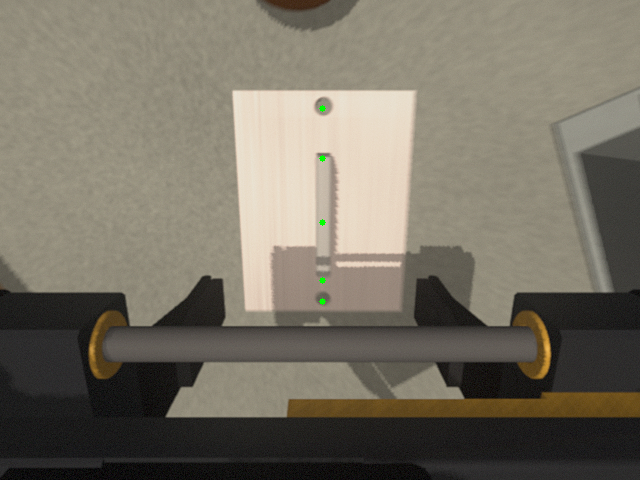

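View pics/scene8.png

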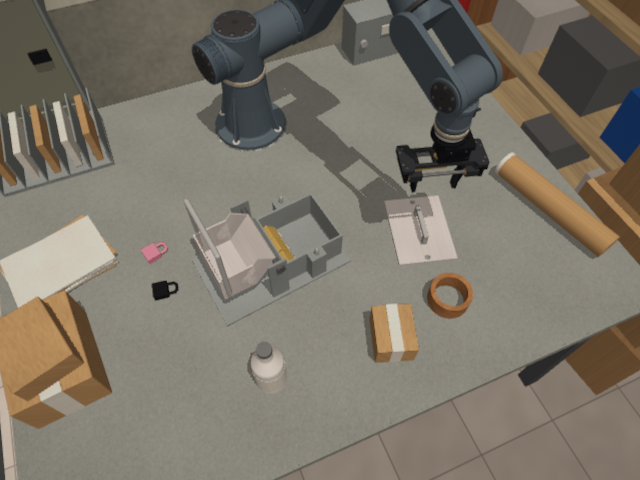

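Green predictions land on the holes (323,106), (322,300) and handle, so the cover is at (0.535, 0.287) with yaw -16°. Bucket at rest, locks in the tray. Descending to the handle, allowing for the 25 mm tip offset.

Emit:
apply_moves --delta_rot '[[0,0,0],[0,0,0],[0,0,0],[0,0,0],[0,0,0],[0,0,0],[0,0,0],[0,0,0]]' --delta_pos '[[0,0,-0.04],[0,0,-0.08],[0,0,-0.115],[0,0,-0.13],[0,0,-0.14],[0,0,-0.15],[0,0,-0.156],[0,0,-0.156]]' --grip '[100,80,60,50,40,40,40,40]'

```text
time_s: 19.6
tool_pos: [0.5352, 0.2868, -0.0039]
tcp_rot: [-3.111, 0.437, -0.001]
wrist_force: [0.2, -0.3, 0.0]
finger_gap: 0.0401
```

```bash
python3 - <<'E'
from h import *
s=read_state();print(s['tool_pos'],s['finger_gap'],s['wrist_force'])
f=optics.grab_frame('side');w=optics.grab_frame('scene')
cv2.imwrite('pics/z9.png',np.hstack([cv2.resize(f['img'][330:480,170:370],(400,300)),cv2.resize(w['img'][150:300,330:530],(400,300))])[:,:,::-1])
E
```

```text
[ 0.53524173  0.28682889 -0.00393746] 0.040078349999753744 [ 0.15911411 -0.25432863  0.04717278]
```

View pics/z9.png

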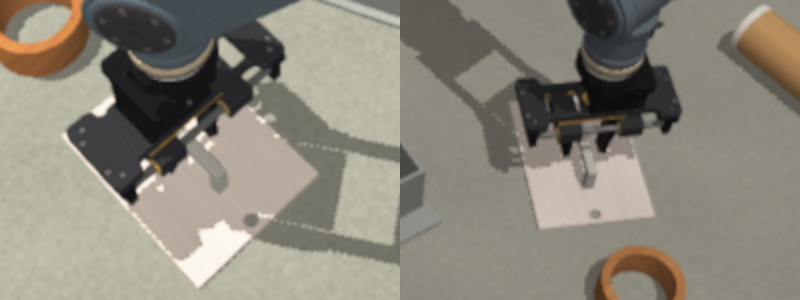

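Emit:
apply_moves --delta_rot '[[0,0,0],[0,0,0],[0,0,0],[0,0,0],[0,0,0],[0,0,0]]' --delta_pos '[[0,0,-0.001],[0,0,-0.001],[0,0,-0.001],[0,0,-0.001],[0,0,-0.001],[0,0,-0.001]]' --grip '[0,0,0,0,0,0]'

```text
time_s: 20.3
tool_pos: [0.535, 0.2867, -0.0049]
tcp_rot: [3.111, -0.437, 0.0]
wrist_force: [-1.4, -0.8, 2.1]
finger_gap: 0.0117
```

Emit:
apply_moves --delta_rot '[[0,0,0],[0,0,0],[0,0,0],[0,0,0],[0,0,0],[0,0,0]]' --delta_pos '[[0,0,0.01],[0,0,0.04],[0,0,0.08],[0,0,0.12],[0,0,0.16],[0,0,0.16]]' --grip '[0,0,0,0,0,0]'

```text
time_s: 20.9
tool_pos: [0.539, 0.2882, 0.1607]
tcp_rot: [-3.105, 0.436, -0.018]
wrist_force: [2.3, 1.1, -3.5]
finger_gap: 0.0117
```

```bash
python3 - <<'E'
from h import *
s=read_state();print(s['tool_pos'],s['tcp_rot'],s['finger_gap'],s['wrist_force'],s['wrist_torque'])
f=optics.grab_frame('side');w=optics.grab_frame('wrist');k=optics.grab_frame('scene')
cv2.imwrite('pics/z10.png',np.hstack([cv2.resize(f['img'],(400,300)),cv2.resize(w['img'],(400,300))])[:,:,::-1])
print([(np.round(d['point'],4),d['score']) for q in (f,w,k) for d in place_of('cover',q)[:1]])
E
```

```text
[0.53895137 0.28824364 0.16074332] [-3.10536559  0.4362107  -0.01785637] 0.011736635643526526 [ 2.30118718  1.08576686 -3.46620453] [ 0.1053066   0.06695029 -0.00758035]
[(array([0.5409, 0.2862, 0.1606]), 0.94), (array([0.5341, 0.2887, 0.1631]), 0.88), (array([0.5346, 0.2859, 0.159 ]), 0.79)]
```

View pics/z10.png

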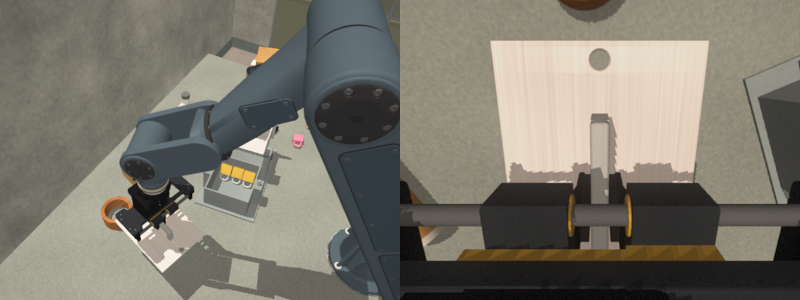

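Emit:
apply_moves --delta_rot '[[0,0,2],[0,0,5],[0,0,8],[0,0,12],[0,0,16],[0,0,20],[0,0,23],[0,0,24]]' --delta_pos '[[-0.005,-0.02,0.02],[-0.014,-0.06,0.04],[-0.025,-0.105,0.045],[-0.037,-0.155,0.045],[-0.049,-0.205,0.045],[-0.06,-0.25,0.045],[-0.068,-0.285,0.045],[-0.0745,-0.3105,0.045]]' --grip '[0,0,0,0,0,0,0,0]'

```text
time_s: 22.0
tool_pos: [0.4589, -0.0258, 0.1986]
tcp_rot: [-3.133, -0.218, 0.005]
wrist_force: [1.1, 0.5, -4.5]
finger_gap: 0.0115
```

Emit:
apply_moves --delta_rot '[[0,0,0],[0,0,0],[0,0,0],[0,0,0],[0,0,0]]' --delta_pos '[[0,0,0],[0,0,0],[0,0,0],[0,0,0],[0,0,0]]' --grip '[0,0,0,0,0]'

```text
time_s: 22.5
tool_pos: [0.4604, -0.0228, 0.1996]
tcp_rot: [-3.133, -0.222, 0.001]
wrist_force: [-0.5, -0.1, -5.1]
finger_gap: 0.0117
```

```bash
python3 - <<'E'
from h import *
s=read_state();print(s['tool_pos'],s['tcp_rot'],s['finger_gap'],s['wrist_force'],s['wrist_torque'])
fs=[optics.grab_frame(n) for n in ('side','wrist','scene')]
T=np.array(s['tool_pos']);y=np.radians(8);ex=np.array([np.cos(y),np.sin(y),0]);ey=np.array([-ex[1],ex[0],0])
C=T+[0,0,.005]
pts=[C+ex*.0875,C-ex*.0875]+[C+ex*a*.1+ey*b*.075 for a in(-1,1) for b in (-1,1)]
S=np.array([.4605,-.0238,0])
pins=[S+ex*.0875*a+[0,0,.112] for a in (-1,1)]
for f,n in zip(fs,('side','wrist','scene')):
    i=f['img'].copy()
    for P in pts: p=proj(P,f)[0].astype(int);cv2.circle(i,tuple(map(int,p)),1,(0,255,0),-1)
    for P in pins: p=proj(P,f)[0].astype(int);cv2.circle(i,tuple(map(int,p)),1,(255,0,0),-1)
    print(n,proj(pts,f).round().tolist())
    if n=='wrist': j=i
    else:
        p=proj(C,f)[0].astype(int); j=i[max(p[1]-90,0):p[1]+90,max(p[0]-120,0):p[0]+120]; j=cv2.resize(j,None,fx=3,fy=3)
    cv2.imwrite(f'pics/a_{n}.png',j[:,:,::-1])
    print([(np.round(d['point'],4).tolist(),d['score']) for d in place_of('cover',f)[:1]+place_of('tray_rim',f)[:1]+place_of('pin_a',f)[:2]])
E
```

```text
[ 0.46043212 -0.02284007  0.19964135] [-3.13347661e+00 -2.21770187e-01  7.03370736e-04] 0.011669025518602081 [-0.48327335 -0.07613124 -5.13235242] [ 0.00465663  0.16268691 -0.01896185]
side [[335.0, 234.0], [422.0, 260.0], [438.0, 234.0], [418.0, 291.0], [342.0, 207.0], [315.0, 260.0]]
[([0.4607, -0.0254, 0.2023], 0.74), ([0.4623, -0.0218, 0.0875], 0.56), ([0.5448, -0.0147, 0.1118], 0.9), ([0.3771, -0.0356, 0.1107], 0.75)]
wrist [[316.0, 99.0], [316.0, 419.0], [444.0, 437.0], [188.0, 436.0], [485.0, 70.0], [146.0, 69.0]]
[([0.4599, -0.0196, 0.2018], 0.8), ([0.5476, -0.0144, 0.112], 0.69)]
scene [[317.0, 227.0], [279.0, 173.0], [247.0, 182.0], [304.0, 157.0], [290.0, 246.0], [350.0, 216.0]]
[([0.4588, -0.0209, 0.2008], 0.87), ([0.4632, -0.0249, 0.0908], 0.98), ([0.5447, -0.0195, 0.1145], 0.71), ([0.4601, -0.0213, 0.2022], 0.46)]
```

View pics/a_wrist.png

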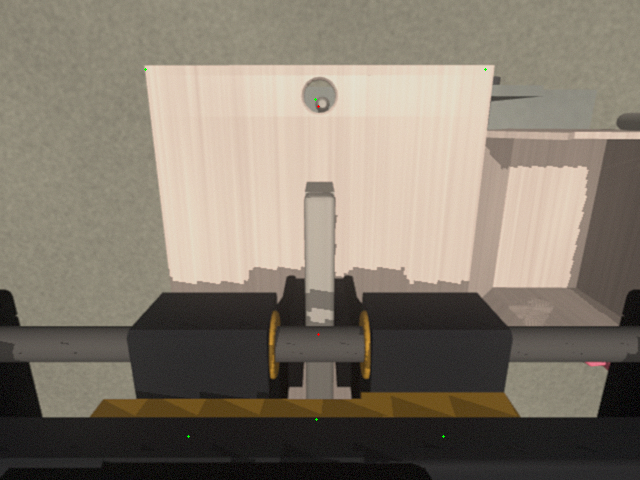

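View pics/a_scene.png

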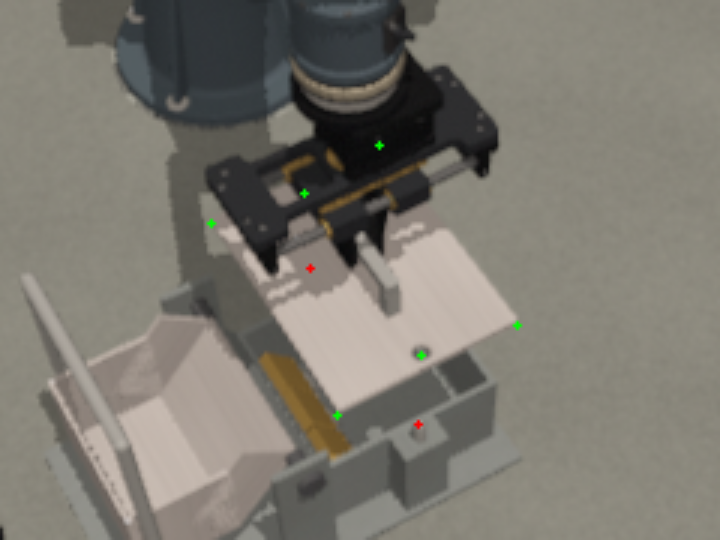

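View pics/a_side.png

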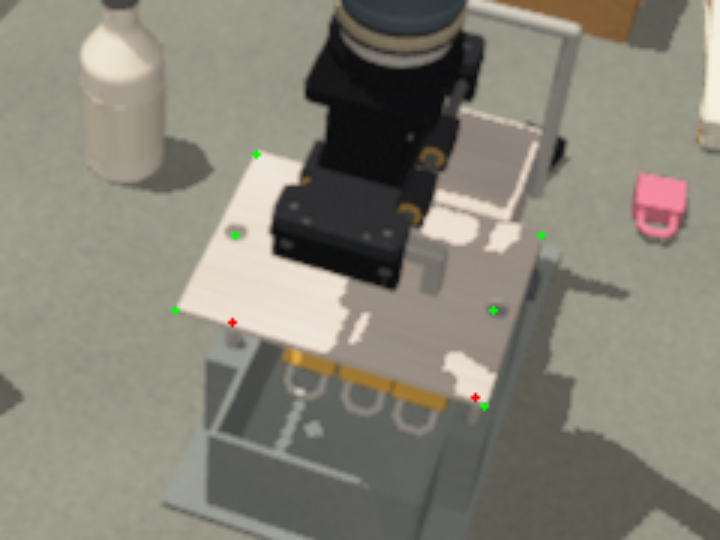

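The plate is level and follows the tool. In the wrist view, pin b shows through its hole: hole centre ~(319,95), pin ~(322,104). Enlarging to fix the remaining offset.

```bash
python3 - <<'E'
from h import *
s=read_state();T=np.array(s['tool_pos']);print(T)
y=np.radians(8);ex=np.array([np.cos(y),np.sin(y),0])
S=np.array([.4605,-.0238,0])
fs={n:optics.grab_frame(n) for n in ('side','wrist','scene')}
tiles=[]
for n,sg in (('wrist',1),('scene',1),('side',1),('side',-1)):
    f=fs[n];h=T+[0,0,.010]+ex*.0875*sg;p=S+ex*.0875*sg+[0,0,.112];b=S+ex*.0875*sg+[0,0,.090]
    q=proj([h,p,b],f);print(n,sg,q.round(1).tolist())
    c=q[1] if n!='wrist' else q[:2].mean(0); r=15 if n!='wrist' else 30
    x0,y0=int(c[0]-r),int(c[1]-r);k=390//(2*r)
    t=cv2.resize(f['img'][y0:y0+2*r,x0:x0+2*r],(390,290*0+390),interpolation=cv2.INTER_NEAREST)
    for u,col in zip(q,((0,255,0),(255,0,0),(0,0,255))):
        cv2.circle(t,(int((u[0]-x0+.5)*390/2/r),int((u[1]-y0+.5)*390/2/r)),3,col,-1)
    tiles.append(cv2.resize(t,(300,300)))
cv2.imwrite('pics/t1.png',np.vstack([np.hstack(tiles[:2]),np.hstack(tiles[2:])])[:,:,::-1])
E
```

```text
[ 0.46042756 -0.0238019   0.19986495]
wrist 1 [[315.4, 98.9], [316.9, 105.9], [317.1, 106.8]]
scene 1 [[316.9, 225.5], [316.9, 249.0], [316.9, 253.8]]
side 1 [[335.6, 231.9], [334.1, 263.4], [333.8, 270.0]]
side -1 [[422.5, 257.5], [415.4, 288.5], [413.9, 294.9]]
```

View pics/t1.png

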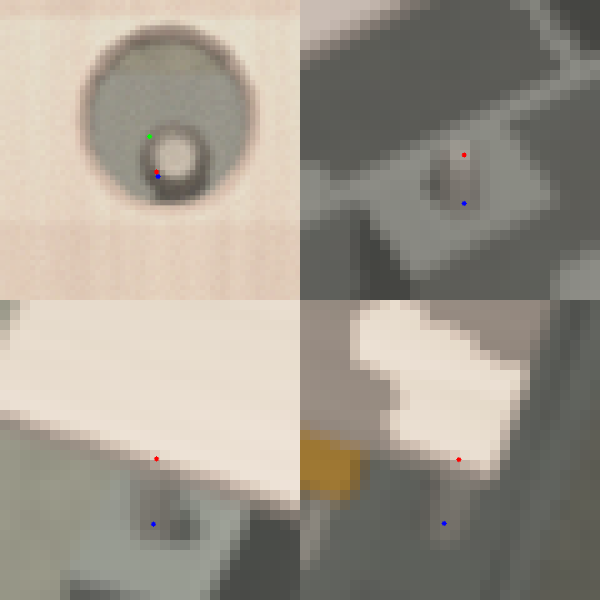

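Pin and hole offsets agree to within about 0.5 mm at pin b. Lowering to just above the pins.

Emit:
apply_moves --delta_rot '[[0,0,0],[0,0,0],[0,0,0],[0,0,0],[0,0,0],[0,0,0],[0,0,0],[0,0,0]]' --delta_pos '[[0,0,-0.025],[0,0,-0.05],[0,0,-0.07],[0,0,-0.08],[0,0,-0.086],[0,0,-0.087],[0,0,-0.087],[0,0,-0.087]]' --grip '[0,0,0,0,0,0,0,0]'

```text
time_s: 24.05
tool_pos: [0.4612, -0.024, 0.1136]
tcp_rot: [3.133, 0.219, 0.003]
wrist_force: [-0.1, -0.3, -4.8]
finger_gap: 0.0119
```

```bash
cat > chk.py <<'E'
from h import *
import sys
s=read_state();T=np.array(s['tool_pos']);print(T.round(4),s['tcp_rot'].round(4) if hasattr(s['tcp_rot'],'round') else s['tcp_rot'],s['wrist_force'],s['finger_gap'])
y=np.radians(8);ex=np.array([np.cos(y),np.sin(y),0])
S=np.array([.4605,-.0238,0])
fs={n:optics.grab_frame(n) for n in ('side','wrist','scene')}
tiles=[]
for n,sg in (('wrist',1),('scene',1),('side',1),('side',-1)):
    f=fs[n];h=T+[0,0,.010]+ex*.0875*sg;p=S+ex*.0875*sg+[0,0,.112]
    q=proj([h,p],f);print(n,sg,q.round(1).tolist())
    c=q.mean(0); r=20 if n!='wrist' else 30
    x0,y0=int(c[0]-r),max(int(c[1]-r),0)
    t=cv2.resize(f['img'][y0:y0+2*r,x0:x0+2*r],(300,300),interpolation=cv2.INTER_CUBIC)
    for u,col in zip(q,((0,255,0),(255,0,0))):
        cv2.circle(t,(int((u[0]-x0+.5)*150/r),int((u[1]-y0+.5)*150/r)),3,col,-1)
    tiles.append(t)
cv2.imwrite(f'pics/{sys.argv[1]}.png',np.vstack([np.hstack(tiles[:2]),np.hstack(tiles[2:])])[:,:,::-1])
E
python3 chk.py t2
```

```text
[ 0.4612 -0.024   0.1136] [3.1332e+00 2.1920e-01 3.0000e-03] [-0.11194501 -0.29410513 -4.75217318] 0.011860406636704872
wrist 1 [[315.5, 98.6], [315.2, 101.5]]
scene 1 [[317.0, 246.7], [316.9, 249.0]]
side 1 [[334.0, 259.7], [334.1, 263.4]]
side -1 [[415.9, 284.8], [415.4, 288.5]]
```

View pics/t2.png

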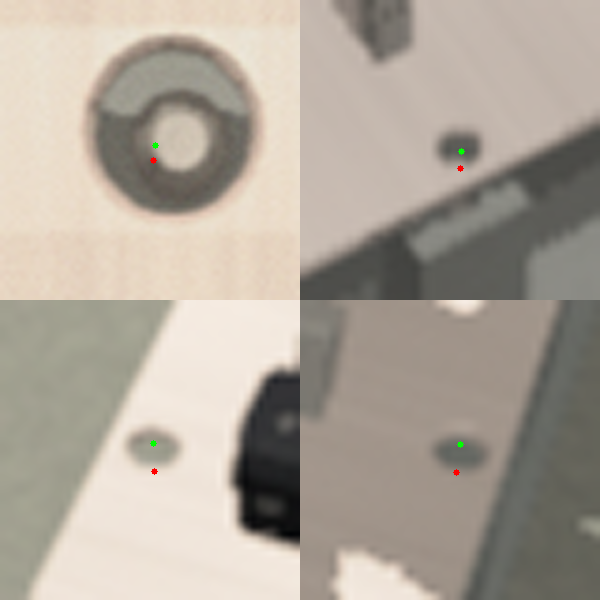

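In the wrist view the pin tip sits ~1.2 mm towards -y of the hole centre. The side view hints the opposite at pin a, so I'll turn -0.5° and shift slightly, then lower onto the tapers.

Emit:
apply_moves --delta_rot '[[0,0,-0.5],[0,0,-0.5],[0,0,-0.5],[0,0,-0.5],[0,0,-0.5],[0,0,-0.5],[0,0,-0.5],[0,0,-0.5]]' --delta_pos '[[0,-0.0004,0],[0,-0.0004,-0.003],[0,-0.0004,-0.006],[0,-0.0004,-0.008],[0,-0.0004,-0.01],[0,-0.0004,-0.012],[0,-0.0004,-0.014],[0,-0.0004,-0.014]]' --grip '[0,0,0,0,0,0,0,0]'

```text
time_s: 25.0
tool_pos: [0.4603, -0.0241, 0.0985]
tcp_rot: [-3.135, -0.205, 0.001]
wrist_force: [0.2, -0.1, -4.9]
finger_gap: 0.0112
```

```bash
python3 chk.py t3
```

```text
[ 0.4603 -0.0241  0.0985] [-3.1346e+00 -2.0530e-01  9.0000e-04] [ 0.20677932 -0.11228293 -4.9447749 ] 0.011235352017008007
wrist 1 [[313.7, 99.1], [312.9, 98.0]]
scene 1 [[316.8, 249.7], [316.9, 249.0]]
side 1 [[334.2, 264.4], [334.1, 263.4]]
side -1 [[415.3, 289.4], [415.4, 288.5]]
```

View pics/t3.png

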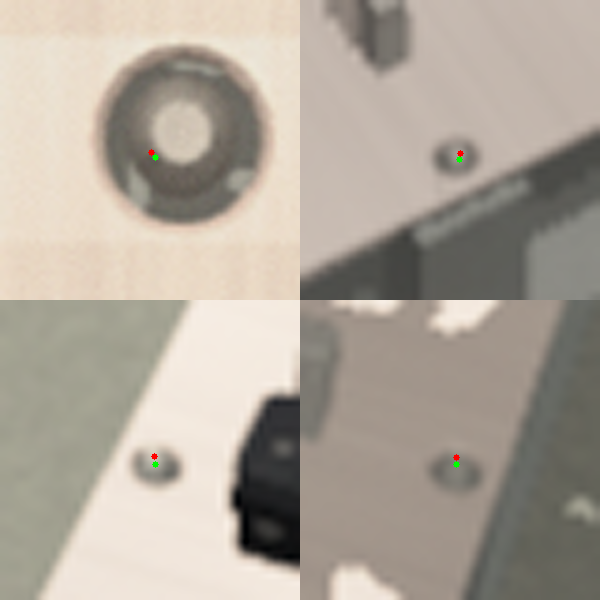

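Both pins stand inside their holes, with no contact force. Lowering to flush.

Emit:
apply_moves --delta_rot '[[0,0,0],[0,0,0],[0,0,0],[0,0,0],[0,0,0],[0,0,0],[0,0,0],[0,0,0]]' --delta_pos '[[0,0,-0.003],[0,0,-0.006],[0,0,-0.009],[0,0,-0.011],[0,0,-0.013],[0,0,-0.014],[0,0,-0.015],[0,0,-0.015]]' --grip '[0,0,0,0,0,0,0,0]'

```text
time_s: 25.95
tool_pos: [0.4604, -0.0241, 0.085]
tcp_rot: [3.135, 0.206, 0.0]
wrist_force: [-3.0, 0.5, 6.6]
finger_gap: 0.0118
```

Emit:
apply_moves --delta_rot '[[0,0,0],[0,0,0],[0,0,0],[0,0,0]]' --delta_pos '[[0,0,-0.001],[0,0,-0.001],[0,0,-0.001],[0,0,-0.001]]' --grip '[0,0,0,0]'

```text
time_s: 26.35
tool_pos: [0.4604, -0.0242, 0.085]
tcp_rot: [3.134, 0.206, 0.001]
wrist_force: [-3.8, 1.7, 14.7]
finger_gap: 0.0119
```

```bash
python3 chk.py t4; python3 - <<'E'
from h import *
f=optics.grab_frame('side');k=optics.grab_frame('scene')
cv2.imwrite('pics/z11.png',np.hstack([cv2.resize(f['img'][170:370,270:470],(400,400)),cv2.resize(k['img'][150:350,180:380],(400,400))])[:,:,::-1])
print([(np.round(d['point'],4),d['score']) for q in (f,k) for d in place_of('cover',q)[:1]])
E
```

```text
[ 0.4604 -0.0242  0.085 ] [3.1342e+00 2.0600e-01 1.4000e-03] [-3.82128809  1.6941897  14.66396253] 0.011858219693032001
wrist 1 [[313.8, 98.9], [312.3, 96.4]]
scene 1 [[316.8, 252.8], [316.9, 249.0]]
side 1 [[334.0, 268.4], [334.1, 263.4]]
side -1 [[414.3, 293.3], [415.4, 288.5]]
[(array([ 0.458 , -0.0237,  0.0886]), 0.75), (array([ 0.459 , -0.0215,  0.088 ]), 0.84)]
```

View pics/z11.png

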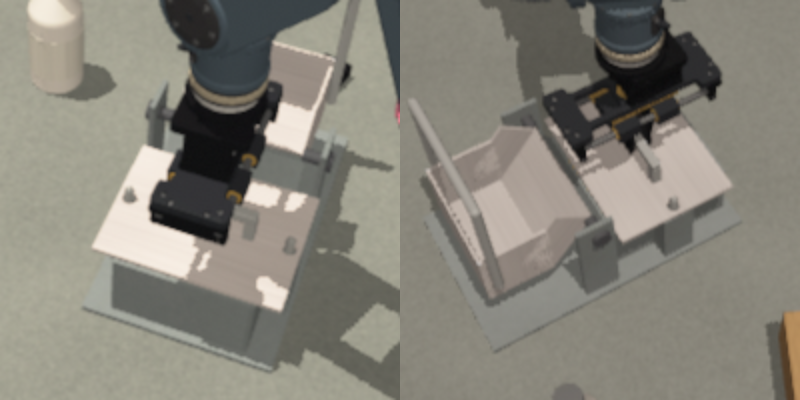

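The cover is flush over both pins and z stopped at 0.085 with the force rising. The 40 mm handle grip leaves the tips clear. Opening the fingers, then straight up and away.

Emit:
apply_moves --delta_rot '[[0,0,0],[0,0,0],[0,0,0],[0,0,0],[0,0,0],[0,0,0],[0,0,0],[0,0,0]]' --delta_pos '[[0,0,0.002],[0,0,0.002],[0,0,0.002],[0,0,0.002],[0,0,0.002],[0,0,0.02],[0,0,0.05],[0,0,0.09]]' --grip '[10,30,50,50,50,50,50,50]'

```text
time_s: 27.5
tool_pos: [0.459, -0.0238, 0.1724]
tcp_rot: [-3.133, -0.205, 0.007]
wrist_force: [-0.0, 0.6, -0.5]
finger_gap: 0.0429
```

Emit:
apply_moves --delta_rot '[[0,0,0],[0,0,0],[0,0,0],[0,0,0],[0,0,0],[0,0,0]]' --delta_pos '[[0,0,0.04],[0,0.03,0.08],[0,0.07,0.11],[0,0.12,0.13],[0,0.17,0.15],[0,0.2,0.15]]' --grip '[50,50,50,50,50,50]'

```text
time_s: 28.1
tool_pos: [0.4615, 0.1783, 0.3255]
tcp_rot: [-3.134, -0.207, -0.009]
wrist_force: [1.2, -1.1, 0.1]
finger_gap: 0.0433
```

```bash
python3 - <<'E'
from h import *
s=read_state();print(s['time_s'],s['tool_pos'],s['wrist_force'],s['finger_gap'])
f=optics.grab_frame('side');k=optics.grab_frame('scene')
cv2.imwrite('pics/z12.png',np.hstack([cv2.resize(f['img'][130:370,270:510],(400,400)),cv2.resize(k['img'][150:390,170:410],(400,400))])[:,:,::-1])
for n in('cover','bucket_bar','parcel','tape','cleaner'): print(n,[(np.round(d['point'],4).tolist(),round(d['score'],2)) for q in (f,k) for d in place_of(n,q)[:1]])
E
```

```text
28.1 [0.46149638 0.17834212 0.32547859] [ 1.17592559 -1.12109939  0.05705151] 0.04330217221921254
cover [([0.4626, -0.0261, 0.0881], 0.83), ([0.4586, -0.0234, 0.0868], 0.95)]
bucket_bar [([0.4903, -0.2429, 0.2535], 0.58)]
parcel [([0.7759, 0.0769, 0.0005], 0.61), ([0.7804, 0.0819, 0.0015], 0.73)]
tape [([0.7421, 0.2527, 0.0006], 0.67), ([0.7416, 0.2504, -0.0011], 0.96)]
cleaner [([0.7571, -0.2062, 0.0016], 0.59), ([0.7586, -0.2087, -0.0016], 0.96)]
```

View pics/z12.png

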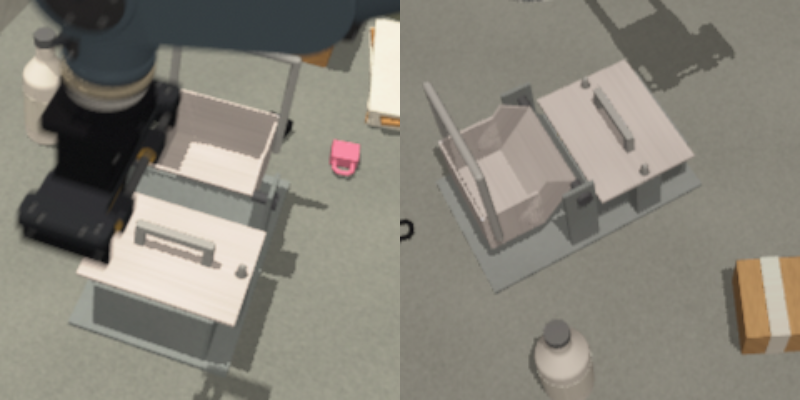

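The cover is flush with both pins showing, the bucket is upright and empty, and the bystanders haven't moved. Handing in.

```bash
python3 -c "
from station import arm
print(arm.hand_in())"
```

```text
the job is handed in; nothing more can be done
None
```

I handed the job in with all three padlocks in the tray, the bucket back upright and the cover flush over both pins. No verdict was reported.

- **Bucket:** I gripped the bar, tipped the bucket to about 1.8 rad and saw the three brass locks lying in the tray. I eased it back at about 0.5 rad/s, still gripping the bar, and released it once it was upright.
- **Cover:** I lowered it by its handle over both pins and pressed it down. It stopped with the vertical force rising to 14.7 N, and only then did I let go.

**Last checks**
- **Cover and bucket:** Both pins show through the cover's holes. The network put the cover within about 3 mm of the tray centre and 2–3 mm below the rim, which is within its 4 mm accuracy. The bar is back at its upright place.
- **Bystanders:** The parcel, tape and bottle read within 5 mm of their starting positions, which is about the network's noise.
- **Arm:** It was clear of everything, with wrist force near zero.

**What disagreed**
- **Fingertips:** The real fingertips sit about 25 mm behind the reported TCP. My first grasp closed empty just above the bar, which the pictures showed, and I allowed for the offset from then on.
- **Locks:** They were leaning against the tray's rear wall, well below the rim, when last seen. I could not see them again once the cover was on.

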